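# Tip the culture flask to the red mark and bring it level

### The job

Raise the folded-down wire bail of the flask cradle upright while the cradle stays level, then push or pull on the bail to tip the cradle, slowly and without going well past, until its black needle points at the red mark, and keep it there for two seconds. Then bring the cradle back level and leave it so, with the bail still standing up and the flask lying in the tray. Do not shift the red mark or disturb the bottle, the jar and the slide box.

Things in the scene. Friction and masses are not known exactly. Their poses are not given: they have to be found in the camera images.
- stand: Tilting flask cradle fixed to the bench: blue base plate 210 x 190 x 12 mm. Origin: centre of its underside; z up; x roughly to the robot's left. The tilt axis is parallel to y, 85 mm above the origin. The bail folds down to -x. On the -y side, away from the robot, stands the scale: a white arc with black ticks, 92 to 110 mm from the tilt axis, 86 to 91 mm out in y, its top 195 mm above the bench.
- cradle (a joint): Cradle tilt in rad: 0 level (as at the start), positive lifts the -x (tab) end and swings needle and upright bail to +x; range -0.5 to 0.8, no stop at level or at the mark. A stiff hinge (0.45 N m) stays where it is left. Aluminium tray 168 (x) x 97 (y) mm, centred on the axis; floor 8 mm below the axis, rim 6 mm above it, walls 4 mm.
- bail (a joint): Wire bail's angle to the tray in rad: 0 folded, straight out to -x; 1.57 upright, square to the tray, at a stop, so that pushing it further to +x tips the cradle. Starts at 0 to 0.35. Light friction (0.06 N m) holds it at any angle; pushed to -x it folds again. Pivots 20 mm to -x of and 6 mm above the tilt axis (when level); arms of 5 mm wire, 56 mm either side of the middle.
- bail_grip (a point): Middle of the bail's cross bar, 165 mm from its pivots: a blue sleeve 12 mm in diameter and 80 mm long, parallel to the stand's y axis. 91 mm above the bench when fully folded, 256 mm when upright and level.
- tab (a point): Top of the orange thumb tab at the tray's -x end, 118 mm from the tilt axis and 6 mm below it when level (79 mm above the bench). The tab is 52 (x) x 50 (y) x 6 mm and reaches from 83 to 135 mm from the axis. Axes turn with the cradle. Pressing it down lowers a tipped cradle.
- needle_tip (a point): Tip of the black needle fixed to the cradle, 88 mm from the tilt axis, straight above it when level, 85 mm to -y of the middle.
- mark_tip (a point): Where the needle's tip stands when the needle points at the red mark: just below the mark, 88 mm from the tilt axis. Its z points outward from the axis, its x the way the needle moves on past the mark.
- mark (a joint): Setting of the red mark (a red tag across the white arc, with a 14 mm knob, reaching 130 mm from the tilt axis): the cradle tilt in rad at which the needle points at it, 0.35 to 0.6. It stays as set; not to be moved.
- flask: Closed culture flask of clear plastic with a blue cap, 0.12 to 0.25 kg, lying loose in the tray with 2 to 4 mm of play: body 106 x 85 x 37 mm, neck and cap to -x, 153 mm long in all. Origin: underside, below the middle of its body, 142 mm to +x of tab at the start.
- bottle_amber: Bystander: amber glass bottle, 64 mm in diameter, 125 mm high, to the stand's +x side. Origin: centre of the underside.
- jar_white: Bystander: white jar with a red lid, 60 mm in diameter, 75 mm high, beyond the stand. Origin: centre of the underside.
- slide_box: Bystander: flat green slide box with a paper label on its lid, 170 x 90 x 34 mm, beyond the stand. Origin: centre of the underside.
There are look-alikes about, which are no part of the job. There is more than one size of the flask; the job needs the middle-sized.

How it is judged:
By the outcome, as a careful person would: the job done as asked, in the order asked, and still so for the second after the job is handed in, with the robot touching nothing.
It also fails if it takes over 69 s, if anything falls off the work surface, if the arm or the gripper's body presses on something with over 40 N, if the wrist force passes 120 N, or if a joint passes its speed limit or range.

### The arm

A 7-joint arm with a two-finger parallel gripper is mounted at the origin on the work surface. World frame = base frame: x ahead of the robot, y to its left, z up, the work surface at z = 0. Lengths are in mm, angles in rad, forces in N, time in s.
With the tool pointing down it reaches from about 400 to 875 mm from the base axis. Payload 4.4 kg.
Tool frame: the origin (TCP) lies at the very end of the fingers, on their centre line; the grasp point (between the pads) lies 19 mm behind it; z points along the fingers, x is the direction in which the jaws open and shut, and the axes are right-handed (so a half turn about z gives the same grasp; the last joint's range is limited). The gripper opens to 85 mm and grips with 20 to 120 N. Pads are 22 mm wide; open, the fingers measure 114 mm over their backs; the gripper's body (76 mm by 85 mm) begins 54 mm behind the grasp point. The pads swing forward as they close: fully open they stand 13 mm farther back than shut.
Start: joints at [1.228, 0.628, 0.038, 1.517, -0.027, 0.996, -0.02], TCP at [177.659, -625.264, 231.313] pointing down, gripper open.
Joint ranges: [-3.06, 3.06], [-0.37, 2.12], [-1.25, 1.32], [0.18, 2.47], [-1.1, 4.24], [0.23, 1.98], [-2.94, 2.94]. Speed limits (rad/s): [2.57, 2.57, 3.14, 3.14, 3.14, 3.14, 3.14].

### API

Orientations are given as [roll, pitch, yaw] about the fixed x, y, z axes, in that order (R = Rz(yaw) Ry(pitch) Rx(roll)).
In Python, from cell import ctrl gives the robot as it stands.
- The arm moves only by the shell command python3 -m creep 'ROWS'. ROWS is text: rows parted by semicolons, each of 7 numbers parted by spaces: the shift along the tool's x, y, z in units of 40 mm (1.0 is 40 mm), then the turn, a rotation vector about the tool's x, y, z in degrees, then the closure, from 0 (fully open) to 1 (shut). In form: x y z rx ry rz grip; .... A call has 1 to 10 rows; each row is the pose to reach, as a shift and turn from the pose commanded when the call began, along the tool's axes at that moment; what a row does not reach only later rows make up. A row lasts 1/12 s, in which the tool goes at most 41.7 mm and 7.16 degrees, less where a joint would pass 70% of its speed; a pose out of reach is approached as far as the arm can. A call with a gripper value outside its range is refused whole. The fingers move at their own pace and stop on an object; the grip force is fixed at half the most. Time passes only in rows, so rows that repeat a pose let the fingers close. It gives the time, the measured TCP pose, the force and the opening at its end, in the units of the state.
- ctrl.read_state(): the state, without advancing time (a new reading comes with each control period).
- ctrl.get_image(name): name is "side" or "top" or "wrist"; returns a dict with "img" (420x560x3 uint8, red, green, blue), "vfov" (degrees; the focal length in pixels is half the picture's height over the tangent of half this angle, whatever the lens; pixels are square), "cx", "cy" (the principal point, pixels), "T" (4x4, takes a point from camera to world coordinates); the wrist camera has in their place "tool_from_camera" (4x4, takes a point from camera to tool coordinates, whose origin is the TCP and whose axes are the tool frame's). Camera axes: x right, y up, looking along -z (the intrinsics and any distortion apply to the point x, -y, -z); pixel columns grow to the right and rows downward; lengths in mm; the calibration is good to about 2 mm. A picture is of the moment at which its call begins: read the wrist's pose just before it. There is no depth.
- ctrl.finish_job(): hands the job in, once; it reports no verdict.
Trained networks look in the newest picture that a camera, given by its name, has taken for a name from the list of things; names that differ only in an ending like _2 or _b are one class to them, and where a whole thing is asked for, a point or a joint stands for the part that bears it (a point fixed in the world has none). Each returns a list of dicts, best first, with "score" (0 to 1); they miss things now and then, are a little off and sometimes report something else, mostly with a low value. They report only what shows in the picture. A call takes as long as a camera call. They do not tell look-alikes from the thing itself.
- ctrl.boxes_of(camera, thing): "rect" ([left, top, right, bottom] in pixels, round what is visible of it).
- ctrl.cut_out(camera, thing): "pixels" (420x560 bool, what is visible of it) and "rect" ([left, top, right, bottom] in pixels, round what is visible of it).
The state is a dict: "clock": time; "qpos": joint angles; "qd": joint speeds; "tau": joint torques, N m; "eef_pos": TCP position; "tool_rot": TCP orientation; "force": force on the tool from outside, world axes, zero at the start; "torque": the same for the moment, N m; "width": finger opening in mm.
Only numpy, scipy, OpenCV 4.12 (cv2) and the standard library are available. Lean on these libraries where they do the work, as an engineer would, in place of code of your own. Each camera call takes 0.05 s, during which the arm holds its last target.

## Working session

There is one attempt and no reset: what is moved stays moved. The work goes in short steps, Python scripts to look and compute and a shell command to move; the robot and the scene stay as the last step left them, time stands still between calls to the robot, and variables do not carry over. Pictures are saved under pics/ and viewed, and the job is handed in when it is done.

```bash
ls; mkdir -p pics
python3 - <<'E'
from cell import ctrl
import cv2
print(ctrl.read_state())
for n in ("side","top","wrist"):
    d=ctrl.get_image(n); cv2.imwrite(f"pics/{n}0.png",d["img"][:,:,::-1])
    print(n,{k:(v if k!="img" else 0) for k,v in d.items()})
E
```

```text
pics
{'clock': 0.0, 'qpos': array([ 1.22818661,  0.62933941,  0.03840954,  1.51838127, -0.02698124,
        0.99627643, -0.01998788]), 'qd': array([ 6.37831206e-04,  3.89487356e-04,  1.90952107e-04,  1.17281859e-03,
       -7.24860592e-04, -1.06764651e-03, -4.01562292e-05]), 'tau': array([-5.32327140e-04, -5.63407159e+01,  1.22590106e+00, -1.93443704e+01,
        1.10531109e-02,  1.05035794e-02,  4.58743921e-05]), 'eef_pos': array([ 177.50726014, -624.64343543,  230.38860085]), 'tool_rot': array([ 3.14157125e+00,  1.88722999e-03, -1.29393838e+00]), 'force': array([ 0.07777893, -0.15011143,  0.11192361]), 'torque': array([-0.02720332,  0.01658759, -0.05595683]), 'width': 85.15844099962337}
side {'img': 0, 'vfov': 46.30111828496503, 'cx': 269.28562050636486, 'cy': 209.08343058269742, 'T': array([[-9.97327812e-01,  4.03587184e-02, -6.08967051e-02,
         4.73153860e+02],
       [-7.17612879e-02, -6.97446063e-01,  7.13035278e-01,
         1.03021338e+03],
       [-1.36949772e-02,  7.15499939e-01,  6.98478550e-01,
         9.76566610e+02],
       [ 0.00000000e+00,  0.00000000e+00,  0.00
[... 232 characters left out ...]
.99877332e-01, -1.49776735e-02, -4.58159991e-03,
         1.54345130e+02],
       [-7.23522974e-03,  1.82243975e-01,  9.83226721e-01,
         1.05652889e+03],
       [ 0.00000000e+00,  0.00000000e+00,  0.00000000e+00,
         1.00000000e+00]])}
wrist {'img': 0, 'vfov': 67.02491972096077, 'cx': 279.827930885425, 'cy': 208.617975028764, 'tool_from_camera': array([[ 9.99999823e-01, -4.65837161e-04, -3.68850513e-04,
         8.47267154e-01],
       [-5.46841630e-04, -9.64346885e-01, -2.64640863e-01,
        -6.72206963e+01],
       [-2.32420295e-04,  2.64641018e-01, -9.64346969e-01,
        -1.43279852e+02],
       [ 0.00000000e+00,  0.00000000e+00,  0.00000000e+00,
         1.00000000e+00]])}
```

View pics/side0.png

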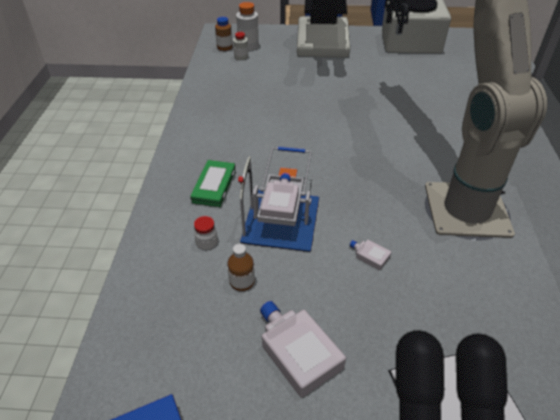

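View pics/top0.png

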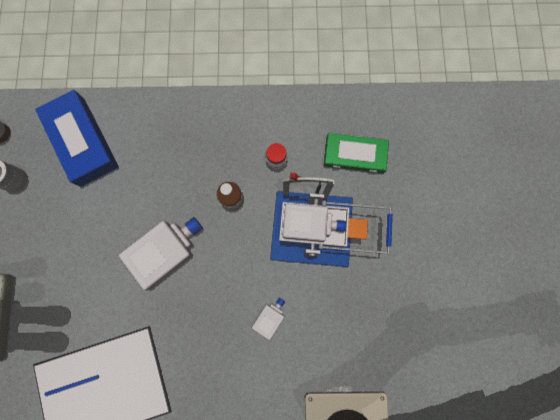

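View pics/wrist0.png

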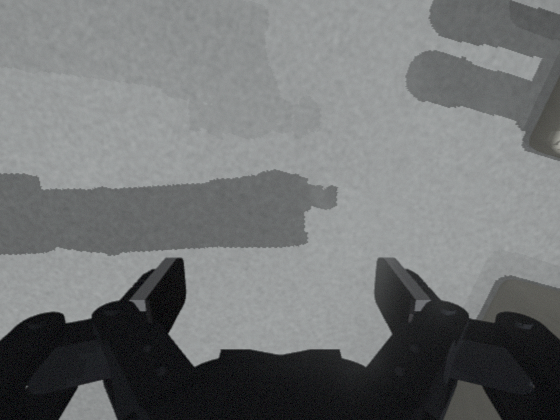

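The overviews show the cradle on its blue plate, around (312,230) in top and (285,205) in side. The bail is folded to image right, with its sleeve at (390,230) in top. The scale and red mark are at (293,176). There are three flask sizes: large at (155,255), small at (268,322), and the middle one in the tray at (308,222).

```bash
cat > h.py <<'E'
import numpy as np, cv2
from cell import ctrl
from scipy.spatial.transform import Rotation as R
def cam(n):
    s=ctrl.read_state(); d=ctrl.get_image(n)
    H=d["img"].shape[0]; f=H/2/np.tan(np.radians(d["vfov"])/2)
    if "T" in d: T=np.array(d["T"])
    else:
        W=np.eye(4); W[:3,:3]=R.from_euler("xyz",s["tool_rot"]).as_matrix(); W[:3,3]=s["eef_pos"]
        T=W@np.array(d["tool_from_camera"])
    return dict(img=d["img"],f=f,cx=d["cx"],cy=d["cy"],T=T,s=s)
def proj(c,P):
    P=np.atleast_2d(P); q=(P-c["T"][:3,3])@c["T"][:3,:3]
    return np.c_[c["cx"]+c["f"]*q[:,0]/-q[:,2], c["cy"]-c["f"]*q[:,1]/-q[:,2]]
def ray(c,u,v):
    d=c["T"][:3,:3]@np.array([(u-c["cx"])/c["f"],-(v-c["cy"])/c["f"],-1]); return c["T"][:3,3],d/np.linalg.norm(d)
def tri(cs,uvs):
    A=np.zeros((3,3));b=np.zeros(3)
    for c,(u,v) in zip(cs,uvs):
        o,d=ray(c,u,v);M=np.eye(3)-np.outer(d,d);A+=M;b+=M@o
    return np.linalg.solve(A,b)
def atz(c,u,v,z):
    o,d=ray(c,u,v); return o+d*(z-o[2])/d[2]
def crop(c,rect,name,k=4):
    l,t,r,b=rect; cv2.imwrite(f"pics/{name}.png",cv2.resize(c["img"][t:b,l:r,::-1],None,fx=k,fy=k,interpolation=cv2.INTER_CUBIC))
E
python3 - <<'E'
from h import *
cs={}
for n in ("top","side"):
    c=cs[n]=cam(n)
    for t in ("stand","bail","bail_grip","tab","needle_tip","mark","flask","bottle_amber","jar_white","slide_box"):
        for d in ctrl.cut_out(n,t)[:3]:
            v,u=np.nonzero(d["pixels"]); print(n,t,round(d["score"],2),np.round(d["rect"]),u.mean().round(1),v.mean().round(1),len(u))
crop(cs["top"],(250,150,410,280),"ctop",5)
crop(cs["side"],(220,130,340,260),"cside",4)
np.save("/tmp/cs.npy",cs,allow_pickle=True)
E
```

```text
top stand 0.68 [319. 201. 390. 248.] 378.4 228.5 174
top stand 0.62 [273. 175. 391. 268.] 320.4 227.0 4738
top bail 0.6 [318. 200. 391. 252.] 366.2 228.0 338
top bail_grip 0.73 [316. 199. 392. 255.] 362.5 229.6 521
top bail_grip 0.7 [217. 182. 241. 208.] 229.8 195.3 562
top tab 0.75 [276. 182. 391. 255.] 342.3 229.1 1539
top needle_tip 0.93 [281. 190. 390. 255.] 335.9 227.8 1803
top flask 0.74 [252. 300. 284. 337.] 269.1 319.4 761
top flask 0.72 [285. 203. 345. 243.] 309.4 222.8 1819
top flask 0.71 [118. 216. 203. 291.] 159.2 252.6 3220
top bottle_amber 0.59 [216. 182. 240. 211.] 229.7 195.8 583
top jar_white 0.74 [267. 142. 288. 171.] 276.3 157.0 493
top jar_white 0.67 [317. 201. 393. 255.] 375.5 228.1 270
top slide_box 0.89 [325. 133. 389. 173.] 356.1 153.2 2148
top slide_box 0.66 [282. 185. 392. 252.] 342.1 228.0 1759
side stand 0.75 [239. 151. 318. 256.] 279.8 218.1 3461
side bail 0.69 [260. 152. 311. 195.] 288.4 162.5 244
side bail_grip 0.85 [264. 152. 310. 194.] 293.4 157.3 132
side tab 0.83 [247. 150. 311. 223.] 284.2 187.6 1017
side needle_tip 0.97 [251. 150. 315. 222.] 285.7 188.4 1089
side needle_tip 0.68 [238. 150. 318. 256.] 279.3 215.4 3766
side mark 0.41 [240. 177. 244. 183.] 240.8 180.0 21
side flask 0.95 [350. 241. 394. 272.] 371.2 253.6 675
side flask 0.67 [259. 301. 345. 399.] 300.1 349.0 4771
side flask 0.64 [260. 172. 298. 216.] 280.2 198.8 1315
side bottle_amber 0.96 [226. 243. 251. 291.] 240.8 269.2 1022
side jar_white 0.63 [193. 214. 216. 250.] 205.3 233.0 687
side slide_box 0.57 [185. 159. 236. 207.] 213.2 183.7 1550
```

View pics/ctop.png

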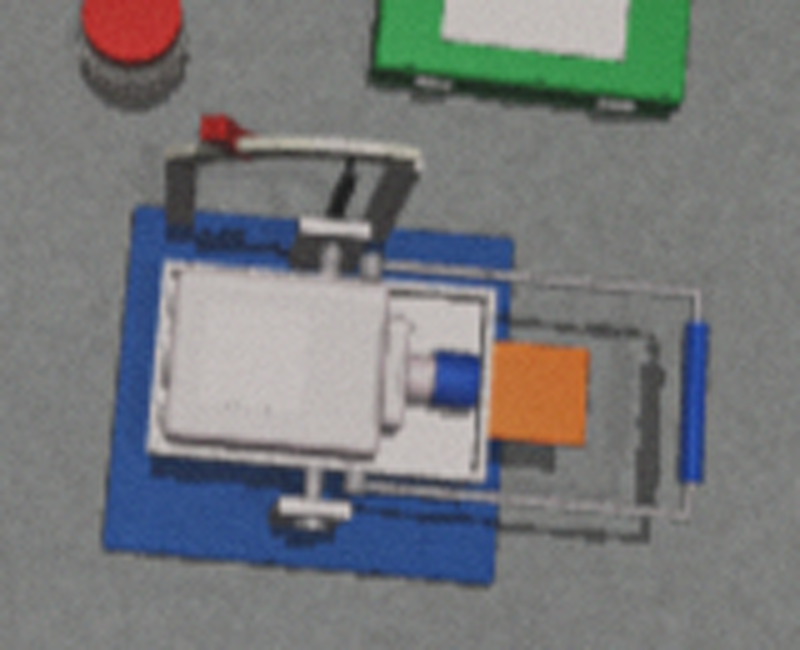

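View pics/cside.png

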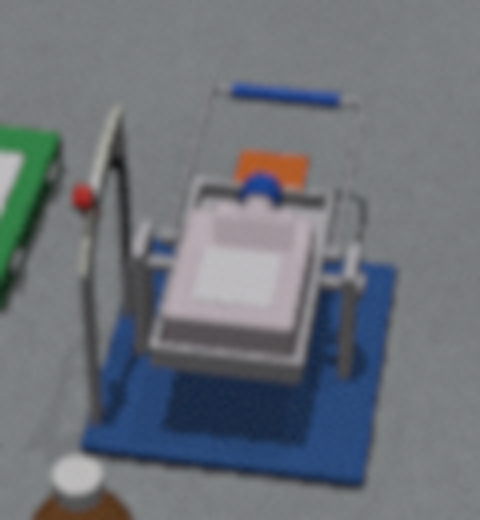

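Run:
```python
from h import *
from scipy.optimize import least_squares
cs=np.load("/tmp/cs.npy",allow_pickle=True).item(); t,s=cs["top"],cs["side"]
T=lambda u,v:(250+u/5-.4,150+v/5-.4)
S=lambda u,v:(220+u/4-.37,130+v/4-.37)
pts=[(t,(105,-95,12),T(135,207)),(t,(-105,-95,12),T(513,238)),(t,(105,95,12),T(103,550)),(t,(-105,95,12),T(492,583)),
(t,(-135,-25,79),T(589,348)),(t,(-135,25,79),T(586,445)),
(s,(105,95,12),S(362,478)),(s,(105,-95,12),S(84,448)),(s,(-105,95,12),S(397,268))]
def M(p):
    m=np.eye(4);m[:3,:3]=R.from_euler("z",p[2]).as_matrix();m[:2,3]=p[:2];return m
def W(p,P): m=M(p);return m[:3,:3]@np.array(P,float)+m[:3,3]
res=lambda p:np.concatenate([(proj(c,W(p,P))[0]-uv) for c,P,uv in pts])
f=least_squares(res,[450,130,1.57],loss="soft_l1",x_scale=[100,100,1])
print(f.x,np.round(f.fun.reshape(-1,2),1))
p=f.x; np.save("stand.npy",p)
m=M(p);inv=lambda P:m[:3,:3].T@(P-m[:3,3])
for nm,a,b in (("sleeve",T(695,402),S(286,95)),("knob",T(220,130),S(84,197))):
    P=tri([t,s],[a,b]); print(nm,P.round(1),inv(P).round(1),[(proj(c,P)[0]-q).round(1) for c,q in((t,a),(s,b))])
for nm,a in (("bottle",0),):pass
def top(u,v,z): return inv(atz(t,u,v,z)).round(0)
print("jar",top(276,152,75),"slide",top(356,151,34),"bottle",top(227,189,125))
from math import *
for th in (.35,.4,.45,.5,.55,.6):
    for r in (110,130):
        P=W(p,(r*sin(th),-88,85+r*cos(th))); print(th,r,[(proj(t,P)[0]-(250,150)+.4)*5,(proj(s,P)[0]-(220,130)+.37)*4])
for phi in (0,.1,.2,.3):
    P=W(p,(-20-165*cos(phi),0,91+165*sin(phi)));print(phi,P,[(proj(t,P)[0]-(250,150)+.4)*5,(proj(s,P)[0]-(220,130)+.37)*4])
```

```text
[521.39009228  73.53741036   1.46937054] [[-0.6 -0.6]
 [ 0.1 -0.4]
 [-0.5 -0. ]
 [ 0.4  0.3]
 [-0.1 -0.2]
 [-0.5 -0. ]
 [ 1.3  0.1]
 [-0.8 -1.2]
 [ 0.7 -1.7]]
sleeve [ 503.1 -113.1   88.2] [-187.5   -0.7   88.2] [array([ 0. , -0.2]), array([0.1, 0. ])]
knob [619.3 125.1 189.5] [ 61.2 -92.2 189.5] [array([ 0. , -0.1]), array([0.1, 0. ])]
jar [ 112. -184.   75.] slide [-105. -219.   34.] bottle [221. -62. 125.]
0.35 110 [array([270.11838452, 143.34169337]), array([ 99.11431352, 174.71498939])]
0.35 130 [array([257.17883979, 131.24818878]), array([ 95.27886765, 158.35150877])]
0.4 110 [array([258.82825217, 143.55893595]), array([ 97.55781444, 182.47142996])]
0.4 130 [array([243.60049464, 131.54424413]), array([ 93.40297953, 167.62299516])]
0.45 110 [array([247.79846669, 143.93655339]), array([ 96.05237763, 190.45557683])]
0.45 130 [array([230.35457255, 132.03708923]), array([ 91.58811157, 177.17765677])]
0.5 110 [array([237.06338345, 144.4720515 ]), array([ 94.60296482, 198.64350059])]
0.5 130 [array([217.48381349, 132.72317238]), array([ 89.84053215, 186.98596473])]
0.55 110 [array([226.65563436, 145.16232561]), array([ 93.21436676, 207.01029946])]
0.55 130 [array([205.02853335, 133.59814782]), array([ 88.16629917, 197.01706933])]
0.6 110 [array([216.6059876 , 146.00369347]), array([ 91.8911769 , 215.53021221])]
0.6 130 [array([193.02644244, 134.65692622]), array([ 86.57122325, 207.23895113])]
0 [ 502.65847648 -110.51184003   91.        ] [array([691.51481877, 401.29433985]), array([287.0879332 ,  94.24210315])]
0.1 [ 502.74193978 -109.6917636   107.47251375] [array([698.77556057, 396.79309133]), array([287.33188467,  76.8401817 ])]
0.2 [ 502.99149572 -107.23972823  123.78043958] [array([702.78385643, 391.89083449]), array([287.25437178,  60.69155096])]
0.3 [ 503.40465083 -103.18023387  139.7608341 ] [array([703.32658258, 386.62149434]), array([286.8469722 ,  45.96140981])]
```

```bash
cat >> h.py <<'E'
p=np.load("stand.npy"); Rs=R.from_euler("z",p[2]).as_matrix(); os_=np.array([p[0],p[1],0])
def W(P): return Rs@np.array(P,float)+os_
def inv(P): return Rs.T@(np.array(P)-os_)
def toolR(a): # tilt a deg: 0 down, + points to stand +x
    z0=np.array([0,0,-1.]);x0=-Rs[:,0];y0=Rs[:,1]
    B=np.c_[x0,y0,z0]
    return B@R.from_rotvec([0,-np.radians(a),0]).as_matrix()
def row(P,a,s=None):
    """P: TCP in stand coords, a tilt"""
    s=s or ctrl.read_state(); R0=R.from_euler("xyz",s["tool_rot"]).as_matrix()
    d=R0.T@(W(P)-s["eef_pos"])/40; r=R.from_matrix(R0.T@toolR(a)).as_rotvec(degrees=True)
    return " ".join(f"{v:.2f}" for v in d)+"  "+" ".join(f"{v:.1f}" for v in r)
def st():
    s=ctrl.read_state(); R0=R.from_euler("xyz",s["tool_rot"]).as_matrix()
    a=np.degrees(np.arctan2((Rs.T@R0)[0,2],-(Rs.T@R0)[2,2]))
    print("t",round(s["clock"],2),"stand tcp",inv(s["eef_pos"]).round(1),"tilt",a.round(1),"F",(Rs.T@s["force"]).round(1),"w",round(s["width"],1),"q",s["qpos"].round(2),"toolz",(Rs.T@R0)[:,2].round(2),"x",(Rs.T@R0)[:,0].round(2))
E
python3 - <<'E'
from h import *
st()
S=np.array([-187,0,90]);dz=np.array([.707,0,-.707])
print(row(S-86*dz,45)); print(row([-248,0,200],0))
E
```

```text
t 1.25 stand tcp [-730.   271.2  231.3] tilt -0.0 F [ 0.2 -0.3 -0.7] w 85.4 q [ 1.23  0.63  0.04  1.52 -0.03  1.   -0.02] toolz [-0. -0. -1.] x [-0.93 -0.37  0.  ]
-8.70 -10.75 2.01  8.5 -44.5 20.5
-8.70 -10.75 0.78  -0.0 -0.0 21.7
```

```bash
python3 -m creep '-1 -1.2 0 0 0 3 0.5;-2 -2.4 0 0 0 6 0.5;-3 -3.6 0 0 0 9 0.5;-4 -4.8 0 0 0 12 0.5;-5 -6 0 0 0 15 0.5;-6 -7.2 0 0 0 18 0.5;-7 -8.4 0 0 0 21.7 0.5;-7.8 -9.5 0.3 0 0 21.7 0.5;-8.4 -10.3 0.6 0 0 21.7 0.5;-8.7 -10.75 0.78 0 0 21.7 0.5'
python3 -c "
from h import *
st();S=np.array([-187,0,90]);dz=np.array([.707,0,-.707])
print(row(S-86*dz,45));print(row(S-86*dz,60))"
```

```text
clock: 2.08
eef_pos: [416.1, -282.0, 219.2]
tool_rot: [-3.14, -0.001, -1.673]
force: [1.2, -0.2, -0.3]
width: 42.7
t 2.08 stand tcp [-364.4   68.8  219.2] tilt -0.0 F [-0.1 -1.2 -0.3] w 42.7 q [ 0.45  0.44  0.12  1.94 -0.07  0.77 -1.06] toolz [-0. -0. -1.] x [-1.  0.  0.]
-2.92 -1.71 1.71  -0.1 -45.0 -0.0
-2.92 -1.71 1.71  -0.1 -60.0 0.0
```

```bash
python3 -m creep '-0.8 -0.5 0.2 0 -6 0 0.5;-1.6 -1 0.5 0 -12 0 0.5;-2.2 -1.4 0.8 0 -18 0 0.5;-2.7 -1.7 1 0 -24 0 0.5;-2.92 -1.71 1.2 0 -30 0 0.5;-2.92 -1.71 1.4 0 -36 0 0.5;-2.92 -1.71 1.6 0 -42 0 0.5;-2.92 -1.71 1.71 0 -45 0 0.5;-2.92 -1.71 1.71 0 -45 0 0.5'
python3 - <<'E'
from h import *
st();S=np.array([-187,0,90]);dz=np.array([.707,0,-.707])
print(row(S-86*dz,45));print(row(S+16*dz,45))
c=cam("wrist");cv2.imwrite("pics/w1.png",c["img"][:,:,::-1])
print(proj(c,[W((-187,y,z)) for y in (-40,0,40) for z in (86,91)]).round(0).tolist())
E
```

```text
clock: 2.83
eef_pos: [493.0, -177.5, 146.7]
tool_rot: [3.135, 0.787, -1.683]
force: [-0.2, -1.0, -0.6]
width: 42.5
t 2.83 stand tcp [-252.6    2.8  146.7] tilt 45.1 F [-1.   0.1 -0.6] w 42.5 q [ 0.83  0.85 -0.23  1.7  -0.55  1.12 -0.67] toolz [ 0.71 -0.   -0.71] x [-0.71  0.01 -0.71]
-0.16 -0.07 0.01  -0.1 0.1 -0.5
-0.15 -0.07 2.56  -0.1 0.1 -0.5
[[275.0, 157.0], [270.0, 157.0], [275.0, 210.0], [271.0, 211.0], [276.0, 258.0], [271.0, 260.0]]
```

View pics/w1.png

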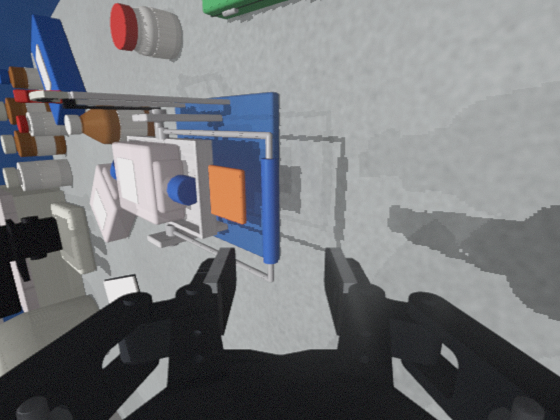

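The wrist view shows the sleeve at (269,160–262). It lies between the fingers at u 235 and 325 and within about 2 mm of my model.

```bash
python3 -m creep '-0.2 -0.07 0.4 0 0 -0.5 0.5;-0.2 -0.07 0.9 0 0 -0.5 0.5;-0.2 -0.07 1.4 0 0 -0.5 0.5;-0.2 -0.07 1.8 0 0 -0.5 0.5;-0.2 -0.07 2.2 0 0 -0.5 0.5;-0.2 -0.07 2.45 0 0 -0.5 0.5;-0.2 -0.07 2.55 0 0 -0.5 0.5;-0.2 -0.07 2.55 0 0 -0.5 0.6'
python3 - <<'E'
from h import *
st()
c=cam("wrist");cv2.imwrite("pics/w2.png",c["img"][:,:,::-1])
print(proj(c,[W((-187,y,z)) for y in (-40,0,40) for z in (86,91)]).round(0).tolist())
E
```

```text
clock: 3.55
eef_pos: [505.8, -96.0, 84.4]
tool_rot: [-3.132, 0.785, -1.658]
force: [0.3, -0.2, 0.3]
width: 34.6
t 3.55 stand tcp [-170.3   -1.6   84.4] tilt 45.0 F [-0.2 -0.3  0.3] w 34.6 q [ 0.75  0.92 -0.28  1.83 -0.63  0.89 -0.61] toolz [ 0.71  0.   -0.71] x [-0.71 -0.01 -0.71]
[[306.0, 193.0], [298.0, 195.0], [303.0, 279.0], [296.0, 283.0], [301.0, 353.0], [294.0, 358.0]]
```

View pics/w2.png

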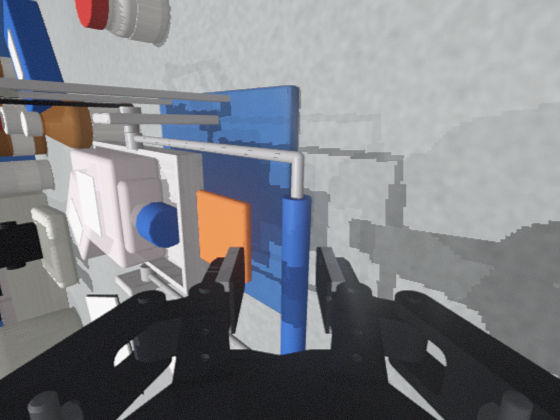

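```bash
cat >> h.py <<'E'
def bailP(phi,w=26,d=15,a=None):
    f=np.radians(phi); a=min(45,90-phi) if a is None else a; A=np.radians(a)
    S=np.array([-20-165*np.cos(f),0,91+165*np.sin(f)])
    return S+d*np.array([np.sin(A),0,-np.cos(A)])-(w/2-6)*np.array([-np.cos(A),0,-np.sin(A)]),a
E
python3 - <<'E'
from h import *
for f in (0,6,12,18,24,30,36,42,48): print(f,row(*bailP(f)))
E
```

```text
0 -0.05 0.05 0.02  -0.0 -0.1 0.6
6 -0.37 0.04 -0.27  -0.0 -0.1 0.6
12 -0.72 0.04 -0.52  -0.0 -0.1 0.6
18 -1.09 0.04 -0.74  -0.0 -0.1 0.6
24 -1.49 0.03 -0.92  -0.0 -0.1 0.6
30 -1.90 0.03 -1.05  -0.0 -0.1 0.6
36 -2.32 0.02 -1.14  -0.0 -0.1 0.6
42 -2.75 0.02 -1.19  -0.0 -0.1 0.6
48 -3.16 0.02 -1.18  -0.0 2.9 0.6
```

```bash
python3 -m creep '-0.05 0.05 0.02 0 0 0.5 0.7;-0.15 0.05 -0.06 0 0 0.5 0.7;-0.37 0.04 -0.27 0 0 0.5 0.7;-0.6 0.04 -0.44 0 0 0.5 0.7;-0.84 0.04 -0.6 0 0 0.5 0.7;-1.09 0.04 -0.74 0 0 0.5 0.7;-1.36 0.03 -0.87 0 0 0.5 0.7;-1.63 0.03 -0.97 0 0 0.5 0.7;-1.9 0.03 -1.05 0 0 0.5 0.7;-1.9 0.03 -1.05 0 0 0.5 0.7'
python3 - <<'E'
from h import *
st()
c=cam("wrist");cv2.imwrite("pics/w3.png",c["img"][:,:,::-1])
s=ctrl.read_state();w=s["width"]
for f in (30,36,42,48,54,60,66,72): print(f,row(*bailP(f,w=w)))
E
```

```text
clock: 4.43
eef_pos: [506.8, -71.0, 170.0]
tool_rot: [-3.138, 0.787, -1.667]
force: [0.1, 1.0, -0.7]
width: 25.9
t 4.43 stand tcp [-1.453e+02 -1.000e-01  1.700e+02] tilt 45.1 F [ 1.  -0.  -0.7] w 25.9 q [ 0.72  0.76 -0.29  1.85 -0.64  0.98 -0.71] toolz [ 0.71 -0.   -0.71] x [-0.71 -0.   -0.71]
30 0.05 -0.01 -0.01  0.0 0.0 0.1
36 -0.38 -0.01 -0.10  0.0 0.0 0.1
42 -0.81 -0.01 -0.14  0.0 0.0 0.1
48 -1.22 -0.01 -0.13  -0.0 3.0 0.1
54 -1.61 -0.01 -0.07  -0.0 9.0 0.1
60 -1.99 -0.01 0.02  -0.0 15.0 0.1
66 -2.35 -0.01 0.16  -0.0 21.0 0.1
72 -2.71 -0.01 0.34  -0.0 27.0 0.1
```

View pics/w3.png

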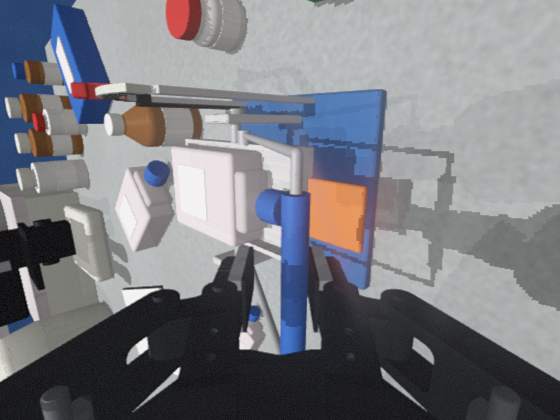

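The bail is rising with the fingers: the sleeve is at (295,195–350), touching the right finger, and the cradle looks level. I'll keep going.

```bash
python3 -m creep '-0.15 0 -0.05 0 0 0 0.7;-0.38 0 -0.1 0 0 0 0.7;-0.6 0 -0.12 0 0 0 0.7;-0.81 0 -0.14 0 0 0 0.7;-1.02 0 -0.14 0 1 0 0.7;-1.22 0 -0.13 0 3 0 0.7;-1.42 0 -0.1 0 6 0 0.7;-1.61 0 -0.07 0 9 0 0.7;-1.8 0 -0.03 0 12 0 0.7;-1.99 0 0.02 0 15 0 0.7'
python3 - <<'E'
from h import *
st()
s=ctrl.read_state();w=s["width"]
for f in (60,66,72,78,84,88,90): print(f,row(*bailP(f,w=w)))
E
```

```text
clock: 5.32
eef_pos: [512.0, -15.6, 224.1]
tool_rot: [-3.14, 0.521, -1.672]
force: [0.7, -0.5, -0.0]
width: 25.4
t 5.32 stand tcp [-89.7   0.4 224.1] tilt 29.9 F [-0.4 -0.7 -0. ] w 25.4 q [ 0.46  0.53 -0.21  1.91 -0.54  0.88 -1.02] toolz [ 0.5  -0.   -0.87] x [-0.87 -0.   -0.5 ]
60 -0.01 -0.01 0.00  -0.1 -0.1 0.0
66 -0.40 -0.01 0.04  -0.1 5.9 0.0
72 -0.79 -0.01 0.12  -0.1 11.9 0.0
78 -1.16 -0.01 0.23  -0.1 17.9 -0.0
84 -1.52 -0.01 0.39  -0.1 23.9 -0.0
88 -1.75 -0.01 0.51  -0.1 27.9 -0.0
90 -1.87 -0.01 0.58  -0.1 29.9 -0.0
```

```bash
python3 -m creep '-0.2 0 0.02 0 3 0 0.7;-0.4 0 0.04 0 6 0 0.7;-0.6 0 0.08 0 9 0 0.7;-0.79 0 0.12 0 12 0 0.7;-0.98 0 0.17 0 15 0 0.7;-1.16 0 0.23 0 18 0 0.7;-1.34 0 0.31 0 21 0 0.7;-1.52 0 0.39 0 24 0 0.7;-1.67 0 0.47 0 27 0 0.7;-1.72 0 0.53 0 30 0 0.7'
python3 - <<'E'
from h import *
st()
s=ctrl.read_state();w=s["width"]
for f in (84,88,90): print(f,row(*bailP(f,w=w,a=0)))
for n in("wrist","top","side"):
  c=cam(n);cv2.imwrite(f"pics/{n}4.png",c["img"][:,:,::-1])
  if n=="top":crop(c,(250,150,410,280),"ctop4",5)
  if n=="side":crop(c,(220,100,340,250),"cside4",4)
E
```

```text
clock: 6.15
eef_pos: [518.8, 55.6, 240.2]
tool_rot: [-3.14, -0.001, -1.671]
force: [1.4, -0.4, 0.0]
width: 25.6
t 6.15 stand tcp [-18.1   0.7 240.2] tilt -0.1 F [-0.3 -1.4  0. ] w 25.6 q [-0.21  0.43  0.07  1.86 -0.04  0.84 -1.79] toolz [-0. -0. -1.] x [-1. -0.  0.]
84 0.31 -0.02 0.00  -0.1 -0.1 0.1
88 0.02 -0.02 -0.02  -0.1 -0.1 0.1
90 -0.12 -0.02 -0.02  -0.1 -0.1 0.1
```

View pics/wrist4.png

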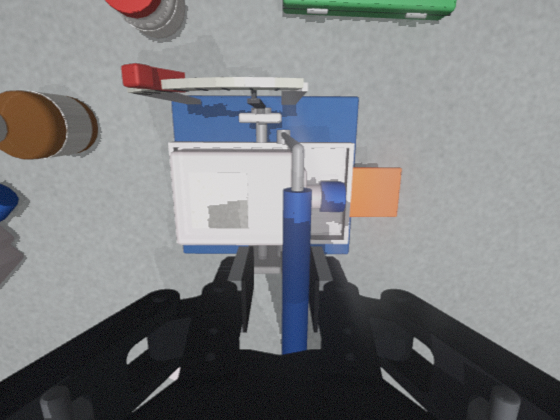

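View pics/cside4.png

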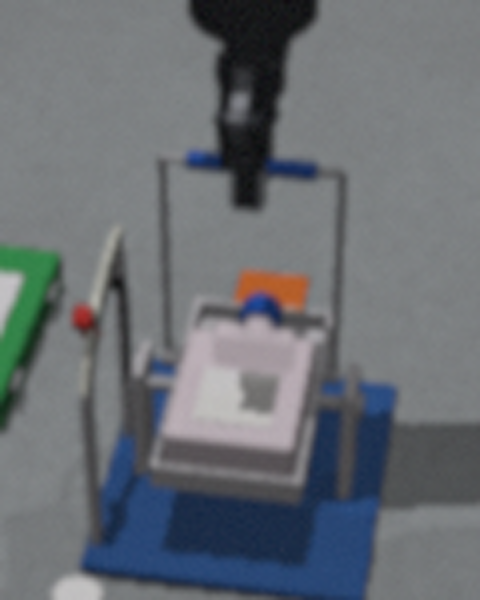

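View pics/ctop4.png

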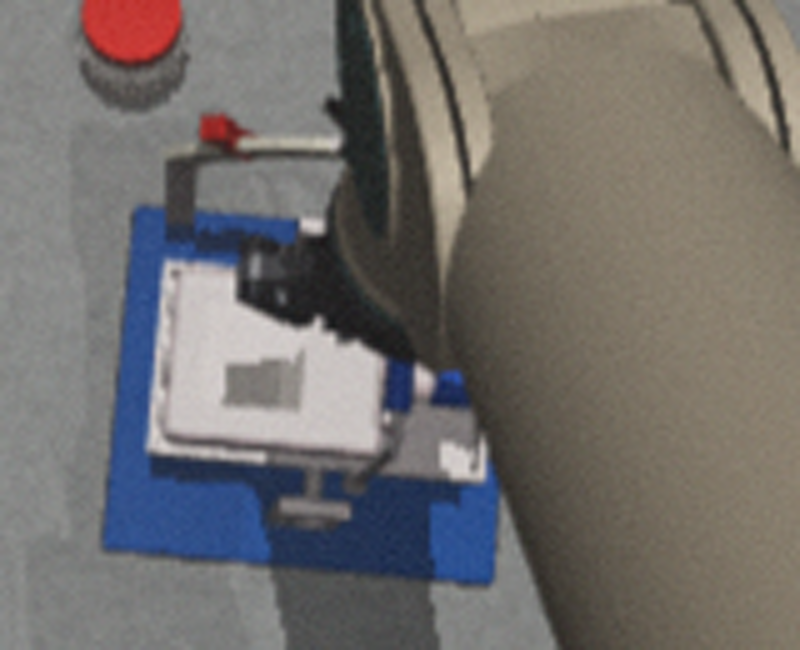

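The bail is nearly upright with the sleeve between the fingers, the cradle is level, and the flask is in the tray. In the wrist view the needle is near (256,98) and the red tag near (155,75). I'll calibrate both angles in that view.

```bash
cat >> h.py <<'E'
def needle(th,r=88,y=-85): return W((r*np.sin(th),y,85+r*np.cos(th)))
E
python3 - <<'E'
from h import *
c=cam("wrist")
crop(c,(100,40,320,140),"cw5",3.6)
g=lambda P:((proj(c,P)-(100,40)+.5)*3.6).round(0).tolist()
for th in (0,.02): print("n",th,g([needle(th,r) for r in (60,88)]))
for th in (.4,.45,.5,.55,.6): print("m",th,g([needle(th,r,-88.5) for r in (88,92,110,130)]), g([needle(th,r,-91) for r in (92,110,130)]))
E
```

```text
n 0 [[557.0, 197.0], [544.0, 184.0]]
n 0.02 [[551.0, 197.0], [534.0, 184.0]]
m 0.4 [[355.0, 166.0], [340.0, 163.0], [270.0, 151.0], [175.0, 136.0]] [[339.0, 148.0], [268.0, 135.0], [173.0, 117.0]]
m 0.45 [[335.0, 167.0], [319.0, 164.0], [243.0, 153.0], [142.0, 138.0]] [[318.0, 149.0], [242.0, 136.0], [140.0, 120.0]]
m 0.5 [[316.0, 168.0], [300.0, 165.0], [219.0, 155.0], [112.0, 140.0]] [[299.0, 150.0], [218.0, 138.0], [110.0, 122.0]]
m 0.55 [[299.0, 169.0], [282.0, 167.0], [197.0, 156.0], [85.0, 143.0]] [[280.0, 152.0], [195.0, 140.0], [83.0, 125.0]]
m 0.6 [[283.0, 170.0], [265.0, 168.0], [176.0, 158.0], [61.0, 146.0]] [[263.0, 153.0], [175.0, 143.0], [59.0, 129.0]]
```

View pics/cw5.png

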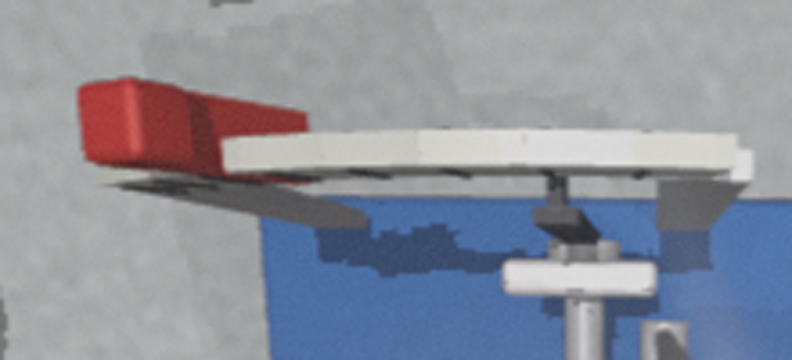

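```bash
cat >> h.py <<'E'
def pushP(th,w=25.6,d=15):
    return [-20*np.cos(th)+171*np.sin(th)-6+w/2,0,85+20*np.sin(th)+171*np.cos(th)-d]
E
python3 - <<'E'
from h import *
for th in (0,.03,.06,.09,.12): print(th,row(pushP(th),0))
E
```

```text
0 -0.16 -0.02 -0.04  0.0 0.1 0.1
0.03 -0.29 -0.02 -0.05  0.0 0.1 0.1
0.06 -0.42 -0.02 -0.06  0.0 0.1 0.1
0.09 -0.55 -0.02 -0.07  0.0 0.1 0.1
0.12 -0.68 -0.02 -0.07  0.0 0.1 0.1
```

```bash
python3 -m creep '-0.06 0 -0.02 0 0 0 0.7;-0.12 0 -0.04 0 0 0 0.7;-0.18 0 -0.04 0 0 0 0.7;-0.24 0 -0.05 0 0 0 0.7;-0.3 0 -0.05 0 0 0 0.7;-0.37 0 -0.05 0 0 0 0.7;-0.44 0 -0.06 0 0 0 0.7;-0.52 0 -0.06 0 0 0 0.7;-0.6 0 -0.07 0 0 0 0.7;-0.68 0 -0.07 0 0 0 0.7'
python3 - <<'E'
from h import *
st()
c=cam("wrist")
crop(c,(100,40,320,140),"cw6",3.6)
g=lambda P:((proj(c,P)-(100,40)+.5)*3.6).round(0).tolist()
for th in (0.08,.12): print("n",th,g([needle(th,r) for r in (60,88)]))
for th in (.12,.18,.24,.3,.36): print(th,row(pushP(th),0))
E
```

```text
clock: 7.18
eef_pos: [522.1, 80.6, 241.9]
tool_rot: [-3.141, 0.0, -1.673]
force: [0.2, -3.0, 1.9]
width: 25.8
t 7.18 stand tcp [  7.1   0.  241.9] tilt 0.0 F [-3.  -0.5  1.9] w 25.8 q [-0.25  0.44  0.07  1.85 -0.04  0.86 -1.84] toolz [ 0. -0. -1.] x [-1.  0. -0.]
n 0.08 [[657.0, 205.0], [645.0, 192.0]]
n 0.12 [[645.0, 205.0], [625.0, 192.0]]
0.12 0.01 -0.00 -0.01  -0.0 0.0 0.0
0.18 -0.24 -0.00 0.00  -0.0 0.0 0.0
0.24 -0.50 -0.00 0.03  -0.0 0.0 0.0
0.3 -0.76 -0.00 0.07  -0.0 0.0 0.0
0.36 -1.01 -0.00 0.12  -0.0 0.0 0.0
```

View pics/cw6.png

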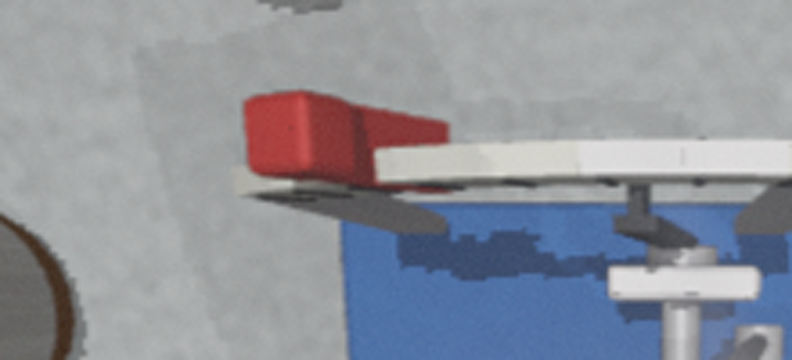

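Contact at about 3 N. The needle is at (638,190) in the crop, which fits a tilt of about 0.12 once the constant 12 px crop bias is removed.

```bash
python3 -m creep '-0.06 0 0 0 0 0 0.7;-0.13 0 0 0 0 0 0.7;-0.2 0 0 0 0 0 0.7;-0.27 0 0.01 0 0 0 0.7;-0.34 0 0.01 0 0 0 0.7;-0.41 0 0.02 0 0 0 0.7;-0.48 0 0.03 0 0 0 0.7;-0.55 0 0.03 0 0 0 0.7;-0.62 0 0.04 0 0 0 0.7;-0.69 0 0.05 0 0 0 0.7'
python3 -m creep '-0.06 0 0.01 0 0 0 0.7;-0.12 0 0.02 0 0 0 0.7;-0.18 0 0.03 0 0 0 0.7;-0.24 0 0.04 0 0 0 0.7;-0.3 0 0.06 0 0 0 0.7;-0.36 0 0.08 0 0 0 0.7;-0.42 0 0.1 0 0 0 0.7;-0.42 0 0.1 0 0 0 0.7'
python3 - <<'E'
from h import *
st()
c=cam("wrist");cv2.imwrite("pics/w7.png",c["img"][:,:,::-1])
crop(c,(140,40,360,140),"cw7",3.6)
g=lambda P:((proj(c,P)-(140,40)+.5)*3.6).round(0).tolist()
for th in (0.35,.38,.41): print("n",th,g([needle(th,r) for r in (60,88)]))
for th in (.36,.38,.4,.42,.44,.46): print(th,row(pushP(th),0))
E
```

```text
clock: 8.07
eef_pos: [524.5, 107.9, 239.7]
tool_rot: [3.141, -0.0, -1.673]
force: [-0.1, -2.4, 0.2]
width: 25.8
clock: 8.73
eef_pos: [526.3, 125.3, 235.7]
tool_rot: [3.142, 0.001, -1.672]
force: [-0.0, -0.1, 1.6]
width: 25.5
t 8.73 stand tcp [ 52.    0.3 235.7] tilt 0.0 F [-0.1 -0.   1.6] w 25.5 q [-0.33  0.47  0.06  1.82 -0.04  0.86 -1.92] toolz [ 0.  0. -1.] x [-1. -0. -0.]
n 0.35 [[662.0, 202.0], [626.0, 190.0]]
n 0.38 [[653.0, 202.0], [612.0, 190.0]]
n 0.41 [[644.0, 202.0], [597.0, 191.0]]
0.36 0.09 -0.01 -0.03  0.0 0.0 0.0
0.38 0.01 -0.01 -0.01  0.0 0.0 0.0
0.4 -0.07 -0.01 0.01  0.0 0.0 0.0
0.42 -0.16 -0.01 0.04  0.0 0.0 0.0
0.44 -0.24 -0.01 0.06  0.0 0.0 0.0
0.46 -0.32 -0.01 0.09  0.0 0.0 0.0
```

View pics/cw7.png

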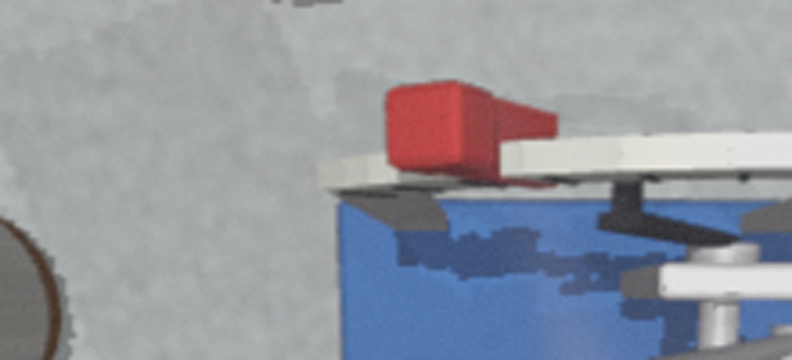

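View pics/w7.png

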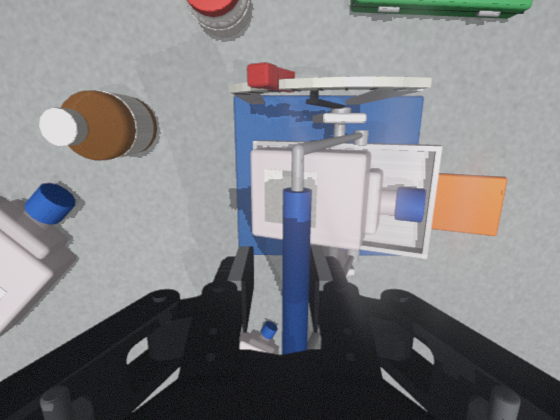

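```bash
python3 -m creep '-0.04 0 0.01 0 0 0 0.7;-0.08 0 0.02 0 0 0 0.7;-0.12 0 0.03 0 0 0 0.7;-0.16 0 0.04 0 0 0 0.7;-0.2 0 0.05 0 0 0 0.7;-0.24 0 0.06 0 0 0 0.7;-0.28 0 0.08 0 0 0 0.7;-0.32 0 0.09 0 0 0 0.7;-0.32 0 0.09 0 0 0 0.7'
python3 - <<'E'
from h import *
st()
c=cam("wrist")
crop(c,(180,40,340,140),"cw8",5)
g=lambda P:((proj(c,P)-(180,40)+.5)*5).round(0).tolist()
for th in (0.44,.46,.48): print("n",th,g([needle(th,r) for r in (60,88)]))
for th in (.48,.5,.52,.54): print("m",th,g([needle(th,r,y) for r in (88,92,110,130) for y in (-86,-91)]))
E
```

```text
clock: 9.53
eef_pos: [527.6, 137.6, 232.0]
tool_rot: [3.141, 0.0, -1.672]
force: [-0.7, -2.1, -0.3]
width: 25.2
t 9.53 stand tcp [ 64.4   0.3 232. ] tilt 0.0 F [-2.1  0.5 -0.3] w 25.2 q [-0.35  0.48  0.06  1.81 -0.04  0.85 -1.94] toolz [ 0.  0. -1.] x [-1.  0. -0.]
n 0.44 [[772.0, 280.0], [710.0, 264.0]]
n 0.46 [[764.0, 280.0], [697.0, 264.0]]
n 0.48 [[756.0, 280.0], [684.0, 265.0]]
m 0.48 [[684.0, 256.0], [685.0, 214.0], [672.0, 254.0], [674.0, 210.0], [614.0, 240.0], [615.0, 193.0], [536.0, 222.0], [537.0, 170.0]]
m 0.5 [[671.0, 257.0], [672.0, 215.0], [659.0, 254.0], [660.0, 211.0], [596.0, 241.0], [597.0, 194.0], [514.0, 224.0], [514.0, 172.0]]
m 0.52 [[658.0, 257.0], [659.0, 215.0], [645.0, 255.0], [646.0, 212.0], [579.0, 242.0], [580.0, 196.0], [492.0, 225.0], [492.0, 174.0]]
m 0.54 [[646.0, 258.0], [647.0, 216.0], [632.0, 256.0], [633.0, 213.0], [562.0, 243.0], [563.0, 197.0], [471.0, 226.0], [471.0, 176.0]]
```

View pics/cw8.png

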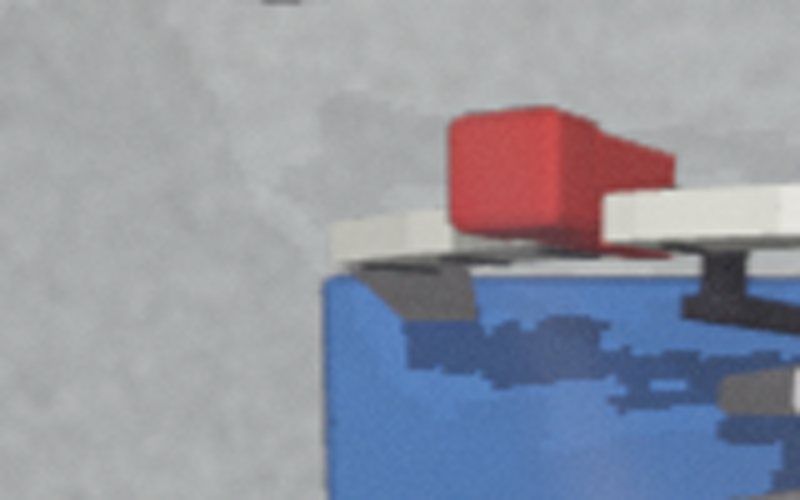

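The needle tip and tag are close in this view, but parallax makes the difference hard to read. I'll lift the fingers off, since the hinge holds the tilt, and look down the radial line of the mark.

```bash
python3 -m creep '0.08 0 0 0 0 0 0.7;0.08 0 0 0 0 0 0.7;0.08 0 -0.3 0 0 0 0.7;0.08 0 -0.6 0 0 0 0.7;0.08 0 -0.9 0 0 0 0.7;-0.5 0.2 -1.1 0 0 0 0.7;-1.2 0.4 -1.1 0 0 0 0.7;-2 0.5 -1.1 0 0 0 0.7;-2.7 0.5 -1.1 0 0 0 0.7;-3 0.5 -1.1 0 0 0 0.7'
python3 - <<'E'
from h import *
st()
c=cam("wrist");cv2.imwrite("pics/w9.png",c["img"][:,:,::-1])
print(inv(c["T"][:3,3]))
print(proj(c,[needle(.46),needle(.52,110)]))
E
```

```text
clock: 10.42
eef_pos: [519.1, 264.2, 276.4]
tool_rot: [3.141, 0.004, -1.667]
force: [0.7, -0.7, -0.9]
width: 25.7
t 10.42 stand tcp [189.4  21.6 276.4] tilt 0.2 F [-0.6 -0.8 -0.9] w 25.7 q [-0.55  0.48  0.04  1.66 -0.03  1.   -2.16] toolz [ 0.  0. -1.] x [-1. -0. -0.]
[188.40525723 -45.97466978 419.69753441]
[[482.23236597  68.27090424]
 [474.35732505  64.27830586]]
```

View pics/w9.png

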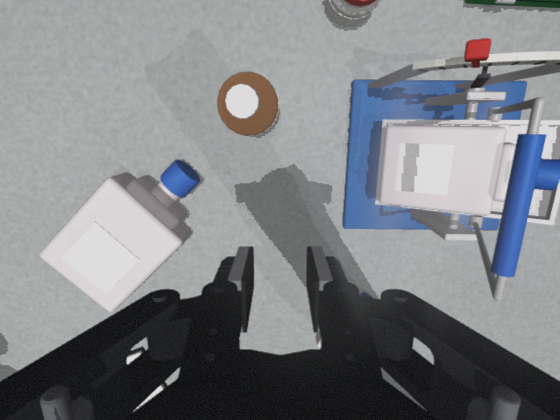

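Run:
```python
from h import *
c=cam("wrist");crop(c,(430,20,550,120),"cw10",6.6)
g=lambda P:((proj(c,P)-(430,20)+.5)*6.6).round(0).tolist()
for th in (0.44,.46,.48,.5,.52,.54): print(th,g([needle(th,r,y) for r,y in ((50,-75),(50,-85),(88,-85),(92,-86),(110,-86),(110,-91),(130,-88))]))
```

```text
0.44 [[321.0, 450.0], [335.0, 367.0], [375.0, 323.0], [382.0, 308.0], [406.0, 281.0], [415.0, 228.0], [442.0, 223.0]]
0.46 [[312.0, 451.0], [325.0, 368.0], [357.0, 324.0], [362.0, 309.0], [381.0, 282.0], [390.0, 229.0], [410.0, 225.0]]
0.48 [[303.0, 451.0], [316.0, 368.0], [339.0, 325.0], [343.0, 310.0], [356.0, 284.0], [365.0, 231.0], [378.0, 227.0]]
0.5 [[294.0, 451.0], [307.0, 369.0], [321.0, 326.0], [324.0, 311.0], [332.0, 286.0], [340.0, 233.0], [346.0, 230.0]]
0.52 [[285.0, 452.0], [298.0, 369.0], [303.0, 327.0], [305.0, 313.0], [307.0, 287.0], [315.0, 235.0], [314.0, 232.0]]
0.54 [[276.0, 452.0], [289.0, 370.0], [285.0, 328.0], [286.0, 314.0], [283.0, 289.0], [291.0, 237.0], [283.0, 235.0]]
```

View pics/cw10.png

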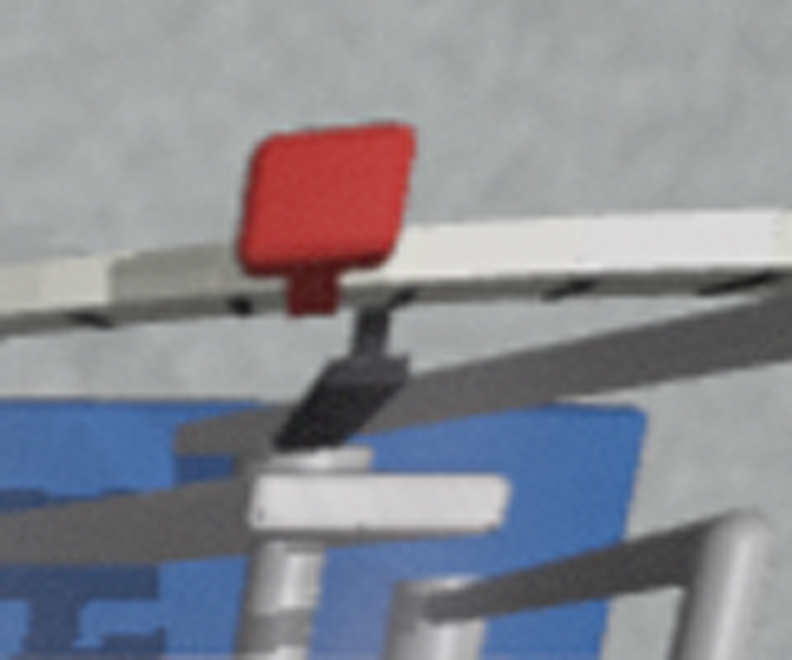

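Looking down the radial line (crop), the needle tip is at (374,318) and the red tag's inner end is centred at (313,311). The needle is about 0.07 rad short: tilt about 0.46, mark about 0.53. I'll go back down over the sleeve and push on gently.

```bash
python3 -c "
from h import *
st()
print(row([60,0,276],0));print(row([60,0,232],0))
for t in (.46,.48,.5,.52,.525,.53):print(t,row(pushP(t),0),pushP(t))"
```

```text
t 10.52 stand tcp [186.8  21.  276. ] tilt 0.1 F [-0.6  0.7 -0.2] w 25.6 q [-0.54  0.48  0.05  1.66 -0.03  1.   -2.16] toolz [ 0.  0. -1.] x [-1. -0. -0.]
3.17 -0.51 -0.01  0.0 0.1 0.2
3.17 -0.51 1.09  0.0 0.1 0.2
0.46 3.06 -0.51 1.09  0.0 0.1 0.2 [np.float64(64.79407634059338), 0, np.float64(232.1039392161752)]
0.48 2.97 -0.51 1.12  0.0 0.1 0.2 [np.float64(68.0243405620079), 0, np.float64(230.91171530608725)]
0.5 2.89 -0.51 1.15  0.0 0.1 0.2 [np.float64(71.23011586351124), 0, np.float64(229.6551288553378)]
0.52 2.81 -0.51 1.19  0.0 0.1 0.2 [np.float64(74.41011997772598), 0, np.float64(228.33468248175285)]
0.525 2.80 -0.51 1.20  0.0 0.1 0.2 [np.float64(75.20094496676062), 0, np.float64(227.9946541109989)]
0.53 2.78 -0.51 1.20  0.0 0.1 0.2 [np.float64(75.99005993573361), 0, np.float64(227.65067588212108)]
```

```bash
python3 -m creep '0.8 -0.2 0 0 0 0 0.7;1.6 -0.4 0 0 0 0 0.7;2.4 -0.51 0 0 0 0 0.7;3 -0.51 0 0 0 0 0.7;3.17 -0.51 0 0 0 0 0.7;3.17 -0.51 0 0 0 0 0.7;3.17 -0.51 0.3 0 0 0 0.7;3.17 -0.51 0.6 0 0 0 0.7;3.17 -0.51 0.9 0 0 0 0.7;3.17 -0.51 1.09 0 0 0 0.7'
python3 -c "
from h import *
st()
for t in (.46,.48,.5,.52,.525,.53):print(t,row(pushP(t),0))"
```

```text
clock: 11.35
eef_pos: [526.7, 131.3, 231.6]
tool_rot: [3.14, 0.0, -1.671]
force: [0.2, -0.3, 1.0]
width: 25.7
t 11.35 stand tcp [ 58.    0.6 231.6] tilt 0.0 F [-0.3 -0.3  1. ] w 25.7 q [-0.34  0.47  0.06  1.82 -0.04  0.85 -1.93] toolz [ 0.  0. -1.] x [-1. -0. -0.]
0.46 -0.17 -0.01 -0.01  0.1 0.0 0.0
0.48 -0.25 -0.01 0.02  0.1 0.0 0.0
0.5 -0.33 -0.01 0.05  0.1 0.0 0.0
0.52 -0.41 -0.01 0.08  0.1 0.0 0.0
0.525 -0.43 -0.01 0.09  0.1 0.0 0.0
0.53 -0.45 -0.01 0.10  0.1 0.0 0.0
```

```bash
python3 -m creep '-0.06 0 0 0 0 0 0.7;-0.12 0 0 0 0 0 0.7;-0.17 0 0 0 0 0 0.7;-0.21 0 0.01 0 0 0 0.7;-0.25 0 0.02 0 0 0 0.7;-0.29 0 0.04 0 0 0 0.7;-0.33 0 0.05 0 0 0 0.7;-0.36 0 0.06 0 0 0 0.7;-0.39 0 0.08 0 0 0 0.7;-0.39 0 0.08 0 0 0 0.7'
python3 -c "
from h import *
st()
for t in (.52,.525,.53):print(t,row(pushP(t),0))
print(row([185,20,276],0))"
python3 -m creep '0.08 0 0 0 0 0 0.7;0.08 0 -0.05 0 0 0 0.7;0.08 0 -0.3 0 0 0 0.7;0.08 0 -0.6 0 0 0 0.7;0.08 0 -0.9 0 0 0 0.7;-0.5 0.2 -1.1 0 0 0 0.7;-1.2 0.4 -1.1 0 0 0 0.7;-2 0.5 -1.1 0 0 0 0.7;-2.6 0.5 -1.1 0 0 0 0.7;-2.8 0.5 -1.1 0 0 0 0.7'
python3 - <<'E'
from h import *
st()
c=cam("wrist");crop(c,(430,20,550,120),"cw11",6.6)
print(inv(c["T"][:3,3]))
g=lambda P:((proj(c,P)-(430,20)+.5)*6.6).round(0).tolist()
for th in (.48,.5,.52,.54): print(th,g([needle(th,r,y) for r,y in ((88,-85),(92,-86))]))
E
```

```text
clock: 12.18
eef_pos: [529.2, 146.3, 229.5]
tool_rot: [-3.141, 0.0, -1.672]
force: [-0.4, -2.0, 1.7]
width: 25.6
t 12.18 stand tcp [ 73.1  -0.4 229.5] tilt 0.0 F [-2.   0.1  1.7] w 25.6 q [-0.36  0.49  0.06  1.81 -0.04  0.85 -1.96] toolz [ 0. -0. -1.] x [-1.  0. -0.]
0.52 -0.03 0.01 0.03  -0.0 0.0 -0.0
0.525 -0.05 0.01 0.04  -0.0 0.0 -0.0
0.53 -0.07 0.01 0.05  -0.0 0.0 -0.0
-2.80 0.51 -1.16  -0.0 0.0 -0.0
clock: 13.02
eef_pos: [519.6, 265.2, 274.4]
tool_rot: [-3.141, 0.004, -1.667]
force: [0.3, 0.0, -0.2]
width: 25.8
t 13.02 stand tcp [190.5  21.1 274.4] tilt 0.3 F [ 0.1 -0.3 -0.2] w 25.8 q [-0.55  0.48  0.04  1.66 -0.03  1.   -2.16] toolz [ 0. -0. -1.] x [-1.   -0.01 -0.  ]
[189.47818356 -46.3316991  417.7133095 ]
0.48 [[350.0, 326.0], [355.0, 311.0]]
0.5 [[332.0, 327.0], [335.0, 312.0]]
0.52 [[314.0, 328.0], [316.0, 313.0]]
0.54 [[296.0, 329.0], [297.0, 315.0]]
```

View pics/cw11.png

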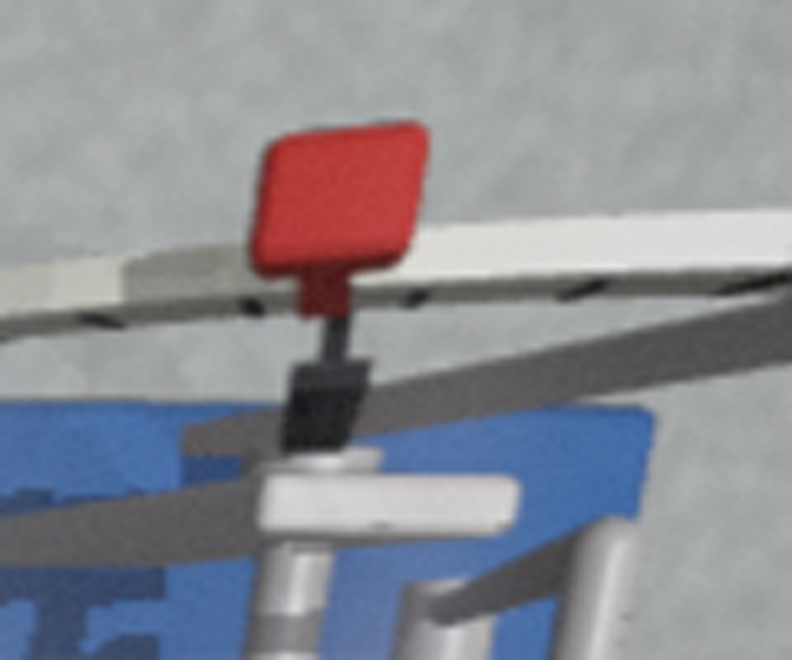

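Nearly there: the needle tip is at (339,318) in the crop and the tag centre at (325,311), so about 0.017 rad remains. One small further push, then hold.

```bash
python3 -c "
from h import *
print(row([69,0,275],0));print(row([69,0,229],0))"
python3 -m creep '0.8 -0.2 0 0 0 0 0.7;1.6 -0.4 0 0 0 0 0.7;2.3 -0.5 0 0 0 0 0.7;2.9 -0.5 0 0 0 0 0.7;2.98 -0.5 0 0 0 0 0.7;2.98 -0.5 0 0 0 0 0.7;2.98 -0.5 0.3 0 0 0 0.7;2.98 -0.5 0.6 0 0 0 0.7;2.98 -0.5 0.9 0 0 0 0.7;2.98 -0.5 1.15 0 0 0 0.7'
python3 -c "
from h import *
st()
for t in (.5,.51,.52,.525,.53):print(t,row(pushP(t),0))"
```

```text
3.03 -0.51 -0.03  -0.0 0.2 0.3
3.03 -0.50 1.12  -0.0 0.2 0.3
clock: 13.9
eef_pos: [528.0, 139.7, 227.0]
tool_rot: [3.141, 0.001, -1.671]
force: [-0.7, 0.6, 0.3]
width: 25.7
t 13.9 stand tcp [6.65e+01 1.00e-01 2.27e+02] tilt 0.0 F [0.5 0.8 0.3] w 25.7 q [-0.35  0.48  0.06  1.82 -0.04  0.84 -1.95] toolz [ 0.  0. -1.] x [-1. -0. -0.]
0.5 -0.12 -0.00 -0.07  0.0 0.0 0.0
0.51 -0.16 -0.00 -0.05  0.0 0.0 0.0
0.52 -0.20 -0.00 -0.03  0.0 0.0 0.0
0.525 -0.22 -0.00 -0.03  0.0 0.0 0.0
0.53 -0.24 -0.00 -0.02  0.0 0.0 0.0
```

```bash
python3 -m creep '-0.05 0 -0.02 0 0 0 0.7;-0.1 0 -0.03 0 0 0 0.7;-0.14 0 -0.03 0 0 0 0.7;-0.17 0 -0.03 0 0 0 0.7;-0.2 0 -0.03 0 0 0 0.7;-0.22 0 -0.03 0 0 0 0.7;-0.24 0 -0.02 0 0 0 0.7;-0.24 0 -0.02 0 0 0 0.7'
python3 -c "
from h import *
st()"
python3 -m creep '0.08 0 0 0 0 0 0.7;0.08 0 -0.05 0 0 0 0.7;0.08 0 -0.3 0 0 0 0.7;0.08 0 -0.6 0 0 0 0.7;0.08 0 -0.9 0 0 0 0.7;-0.5 0.2 -1.1 0 0 0 0.7;-1.2 0.4 -1.1 0 0 0 0.7;-2 0.5 -1.1 0 0 0 0.7;-2.6 0.5 -1.1 0 0 0 0.7;-2.75 0.5 -1.1 0 0 0 0.7'
python3 - <<'E'
from h import *
st()
c=cam("wrist");crop(c,(430,20,550,120),"cw12",6.6)
print(inv(c["T"][:3,3]))
g=lambda P:((proj(c,P)-(430,20)+.5)*6.6).round(0).tolist()
for th in (.5,.52,.54): print(th,g([needle(th,r,y) for r,y in ((88,-85),(92,-86))]))
E
```

```text
clock: 14.57
eef_pos: [529.6, 148.0, 228.5]
tool_rot: [-3.141, -0.0, -1.673]
force: [0.5, -2.3, 1.0]
width: 25.3
t 14.57 stand tcp [ 74.9  -0.6 228.5] tilt -0.0 F [-2.2 -0.8  1. ] w 25.3 q [-0.36  0.49  0.06  1.81 -0.04  0.85 -1.96] toolz [-0. -0. -1.] x [-1.  0.  0.]
clock: 15.4
eef_pos: [519.5, 266.1, 273.1]
tool_rot: [-3.141, 0.005, -1.666]
force: [-0.4, 0.6, 0.5]
width: 25.3
t 15.4 stand tcp [191.4  21.3 273.1] tilt 0.3 F [0.5 0.4 0.5] w 25.3 q [-0.55  0.49  0.04  1.66 -0.03  0.99 -2.16] toolz [ 0. -0. -1.] x [-1.   -0.01 -0.  ]
[190.35966871 -46.17445856 416.42313258]
0.5 [[348.0, 324.0], [352.0, 309.0]]
0.52 [[330.0, 325.0], [333.0, 310.0]]
0.54 [[312.0, 326.0], [313.0, 311.0]]
```

View pics/cw12.png

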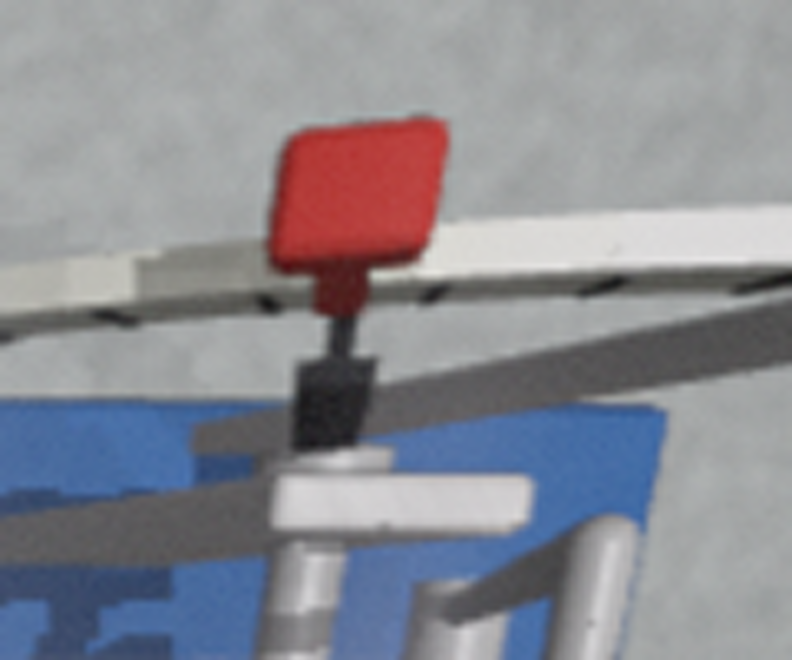

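The needle tip (343,318) is in line with the tag centre (341,311), within about 0.005 rad. The hinge keeps it there, so I'll wait well over two seconds.

```bash
for i in 1 2; do python3 -m creep '0 0 0 0 0 0 0.7;0 0 0 0 0 0 0.7;0 0 0 0 0 0 0.7;0 0 0 0 0 0 0.7;0 0 0 0 0 0 0.7;0 0 0 0 0 0 0.7;0 0 0 0 0 0 0.7;0 0 0 0 0 0 0.7;0 0 0 0 0 0 0.7;0 0 0 0 0 0 0.7' ; done
python3 -m creep '0 0 0 0 0 0 1;0 0 0 0 0 0 1;0 0 0 0 0 0 1;0 0 0 0 0 0 1;0 0 0 0 0 0 1;0 0 0 0 0 0 1;0 0 0 0 0 0 1;0 0 0 0 0 0 1'
python3 - <<'E'
from h import *
st()
c=cam("wrist");crop(c,(430,20,550,120),"cw13",4)
print(row([190,20,330],0)); print(row([-130,0,330],0))
E
```

```text
clock: 16.28
eef_pos: [520.5, 259.7, 272.2]
tool_rot: [3.142, 0.0, -1.673]
force: [0.3, 0.4, -0.1]
width: 25.5
clock: 17.12
eef_pos: [520.5, 259.7, 272.2]
tool_rot: [3.142, -0.0, -1.673]
force: [0.7, -0.2, 0.5]
width: 25.7
clock: 17.78
eef_pos: [520.5, 259.7, 272.3]
tool_rot: [-3.142, -0.0, -1.673]
force: [0.7, -0.5, -0.3]
width: -0.2
t 17.78 stand tcp [185.1  19.8 272.3] tilt -0.0 F [-0.4 -0.7 -0.3] w -0.2 q [-0.54  0.49  0.05  1.66 -0.03  0.99 -2.16] toolz [-0. -0. -1.] x [-1.  0.  0.]
-0.12 0.01 -1.44  0.0 -0.0 -0.0
7.88 -0.50 -1.44  0.0 -0.0 -0.0
```

View pics/cw13.png

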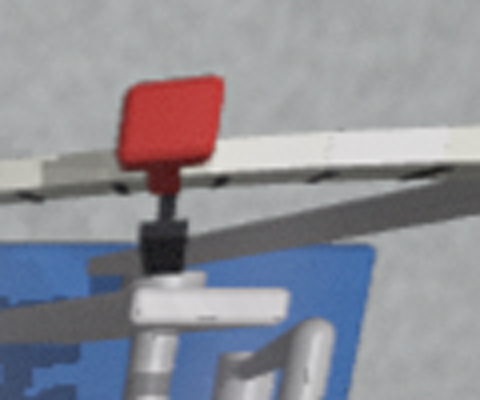

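It held on the mark for more than three seconds. Next I go over the bail with shut fingers to the tab.

```bash
python3 -m creep '0 0 -0.8 0 0 0 1;0.3 0 -1.5 0 0 0 1;1.2 -0.1 -1.6 0 0 0 1;2.1 -0.2 -1.6 0 0 0 1;3 -0.3 -1.6 0 0 0 1;3.9 -0.4 -1.6 0 0 0 1;4.8 -0.5 -1.6 0 0 0 1;5.7 -0.5 -1.6 0 0 0 1;6.5 -0.5 -1.6 0 0 0 1;7.3 -0.5 -1.6 0 0 0 1'
python3 - <<'E'
from h import *
st()
print(row([-108,0,330],0)); print(row([-108,0,200],0))
E
```

```text
clock: 18.67
eef_pos: [510.2, -34.7, 336.5]
tool_rot: [-3.141, 0.0, -1.673]
force: [0.2, 0.0, -0.4]
width: 0.3
t 18.67 stand tcp [-1.088e+02  1.000e-01  3.365e+02] tilt 0.0 F [ 0.  -0.2 -0.4] w 0.3 q [-0.09  0.32  0.14  1.75 -0.05  1.08 -1.61] toolz [ 0. -0. -1.] x [-1.  0. -0.]
-0.02 -0.00 0.16  -0.0 0.0 -0.1
-0.02 -0.00 3.41  -0.0 0.0 -0.1
```

```bash
python3 -m creep '0 0 0.6 0 0 0 1;0 0 1.2 0 0 0 1;0 0 1.8 0 0 0 1;0 0 2.4 0 0 0 1;0 0 3 0 0 0 1;0 0 3.5 0 0 0 1;0 0 3.9 0 0 0 1;0 0 4.2 0 0 0 1;0 0 4.2 0 0 0 1'
python3 - <<'E'
from h import *
st()
c=cam("wrist");cv2.imwrite("pics/w14.png",c["img"][:,:,::-1])
c=cam("side");crop(c,(200,90,340,250),"cs14",3.7)
E
```

```text
clock: 19.42
eef_pos: [509.1, -32.7, 166.1]
tool_rot: [3.137, -0.0, -1.673]
force: [0.5, 0.2, 0.1]
width: 0.2
t 19.42 stand tcp [-106.9    1.5  166.1] tilt -0.0 F [ 0.2 -0.4  0.1] w 0.2 q [-0.06  0.53  0.1   1.97 -0.09  0.65 -1.58] toolz [-0.  0. -1.] x [-1.  0.  0.]
```

View pics/w14.png

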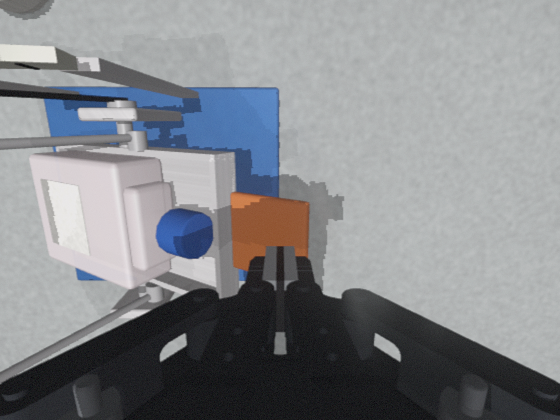

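View pics/cs14.png

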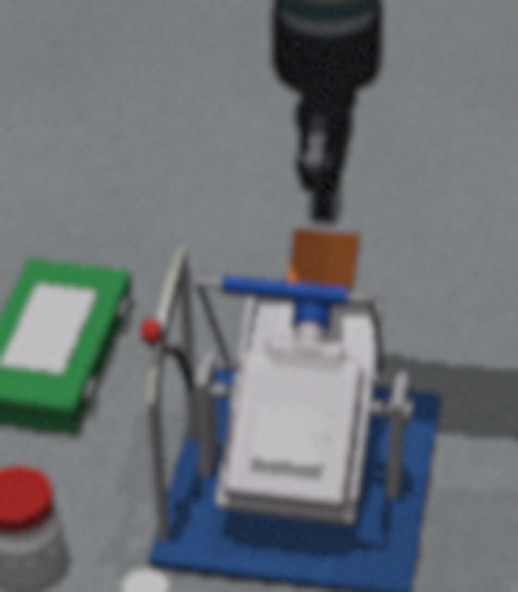

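```bash
python3 -m creep '0 0 0.15 0 0 0 1;0 0 0.3 0 0 0 1;0 0 0.42 0 0 0 1;0 0 0.5 0 0 0 1;0 0 0.57 0 0 0 1;0 0 0.64 0 0 0 1;0 0 0.71 0 0 0 1;0.02 0 0.78 0 0 0 1;0.04 0 0.85 0 0 0 1;0.06 0 0.92 0 0 0 1'
python3 -c "
from h import *
st()"
python3 -m creep '0.02 0 0.07 0 0 0 1;0.04 0 0.14 0 0 0 1;0.06 0 0.21 0 0 0 1;0.08 0 0.28 0 0 0 1;0.1 0 0.35 0 0 0 1;0.12 0 0.42 0 0 0 1;0.14 0 0.48 0 0 0 1;0.16 0 0.54 0 0 0 1;0.18 0 0.6 0 0 0 1;0.18 0 0.6 0 0 0 1'
python3 -c "
from h import *
st();c=cam('wrist');cv2.imwrite('pics/w15.png',c['img'][:,:,::-1]);print(row([-117,0,84],0));print(row([-117,0,80],0))"
```

```text
clock: 20.35
eef_pos: [510.9, -35.5, 131.6]
tool_rot: [-3.14, -0.0, -1.673]
force: [0.2, -0.4, 4.0]
width: 0.1
t 20.35 stand tcp [-109.6   -0.6  131.6] tilt -0.0 F [-0.4 -0.2  4. ] w 0.1 q [-0.05  0.58  0.09  2.   -0.09  0.56 -1.56] toolz [-0. -0. -1.] x [-1.  0.  0.]
clock: 21.18
eef_pos: [509.7, -42.0, 107.0]
tool_rot: [3.141, 0.0, -1.673]
force: [1.2, -0.5, 1.2]
width: -0.2
t 21.18 stand tcp [-1.161e+02 -1.000e-01  1.070e+02] tilt 0.0 F [-0.3 -1.2  1.2] w -0.2 q [-0.03  0.62  0.08  2.02 -0.1   0.51 -1.55] toolz [ 0.  0. -1.] x [-1.  0. -0.]
0.02 -0.01 0.57  0.1 0.0 -0.0
0.02 -0.01 0.67  0.1 0.0 -0.0
```

View pics/w15.png

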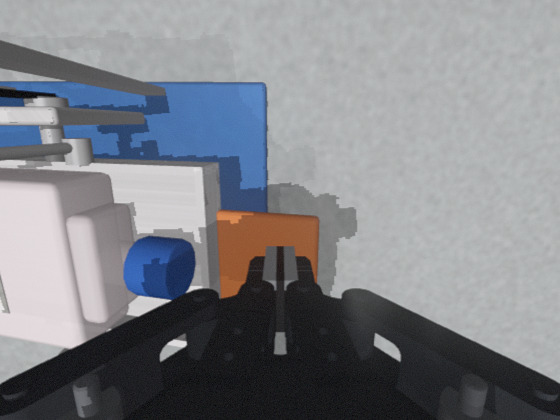

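```bash
python3 -m creep '0 0 0.07 0 0 0 1;0.01 0 0.14 0 0 0 1;0.02 0 0.21 0 0 0 1;0.02 0 0.28 0 0 0 1;0.02 0 0.35 0 0 0 1;0.02 0 0.41 0 0 0 1;0.02 0 0.47 0 0 0 1;0.02 0 0.53 0 0 0 1;0.02 0 0.57 0 0 0 1;0.02 0 0.57 0 0 0 1'
python3 -c "
from h import *
st();print(row([-117,0,84],0));print(row([-117,0,79],0))"
```

```text
clock: 22.07
eef_pos: [509.4, -43.1, 84.2]
tool_rot: [3.141, 0.0, -1.673]
force: [0.0, -0.1, 0.4]
width: -0.3
t 22.07 stand tcp [-117.2    0.2   84.2] tilt 0.0 F [-0.1 -0.   0.4] w -0.3 q [-0.02  0.66  0.07  2.03 -0.1   0.45 -1.54] toolz [ 0.  0. -1.] x [-1.  0. -0.]
-0.01 -0.00 0.00  0.0 0.0 -0.0
-0.01 -0.00 0.13  0.0 0.0 -0.0
```

```bash
python3 -m creep '0 0 0.04 0 0 0 1;0 0 0.08 0 0 0 1;0 0 0.11 0 0 0 1;0 0 0.11 0 0 0 1'
python3 -c "
from h import *
st()"
python3 -m creep '0 0 -0.3 0 0 0 1;0 0 -1 0 0 0 1;0 0 -2 0 0 0 1;0 0 -3 0 0 0 1;0 0 -4 0 0 0 1;0 0 -5 0 0 0 1;-0.5 0.3 -5.7 0 0 0 1;-1.5 0.5 -5.8 0 0 0 1;-2.2 0.5 -5.8 0 0 0 1;-2.45 0.5 -5.8 0 0 0 1'
python3 - <<'E'
from h import *
st()
c=cam("wrist");cv2.imwrite("pics/w16.png",c["img"][:,:,::-1])
u,v=proj(c,needle(0))[0].astype(int);print(u,v)
l,t=max(u-80,0),max(v-50,0);crop(c,(l,t,l+160,t+100),"cw16",5);print(l,t)
g=lambda P:((proj(c,P)-(l,t)+.5)*5).round(0).tolist()
for th in (-.04,-.02,0,.02,.04): print(th,g([needle(th)]))
print("bias -2.2mm", g([needle(0)-2.2*Rs[:,0]]))
s=cam("side");cv2.imwrite("pics/side16.png",s["img"][:,:,::-1]);crop(s,(220,100,340,250),"cs16",4)
E
```

```text
clock: 22.4
eef_pos: [509.5, -42.8, 80.0]
tool_rot: [3.141, 0.0, -1.672]
force: [-0.4, -0.7, -0.1]
width: -0.1
t 22.4 stand tcp [-1.17e+02  1.00e-01  8.00e+01] tilt 0.0 F [-0.7  0.3 -0.1] w -0.1 q [-0.02  0.67  0.07  2.03 -0.11  0.44 -1.54] toolz [ 0.  0. -1.] x [-1.  0. -0.]
clock: 23.23
eef_pos: [499.7, 62.3, 313.1]
tool_rot: [-3.14, 0.004, -1.666]
force: [0.2, 0.7, 0.0]
width: -0.0
t 23.23 stand tcp [-13.4  20.4 313.1] tilt 0.2 F [ 0.7 -0.2  0. ] w -0.0 q [-0.25  0.33  0.1   1.81 -0.04  1.01 -1.8 ] toolz [ 0. -0. -1.] x [-1.   -0.01 -0.  ]
264 74
184 24
-0.04 [[425.0, 255.0]]
-0.02 [[415.0, 255.0]]
0 [[404.0, 255.0]]
0.02 [[394.0, 255.0]]
0.04 [[383.0, 255.0]]
bias -2.2mm [[417.0, 255.0]]
```

View pics/cw16.png

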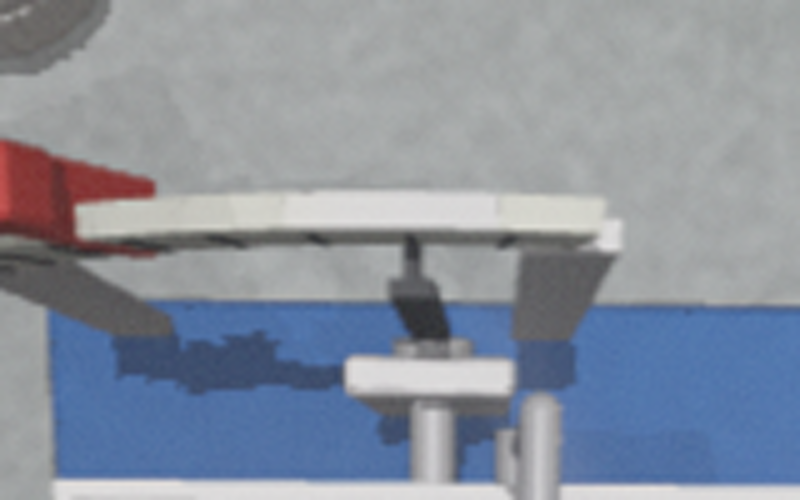

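View pics/w16.png

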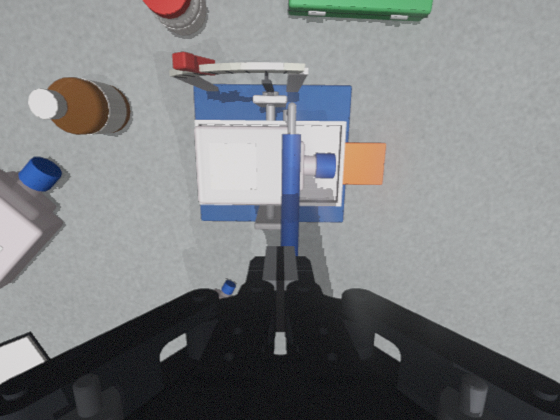

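View pics/cs16.png

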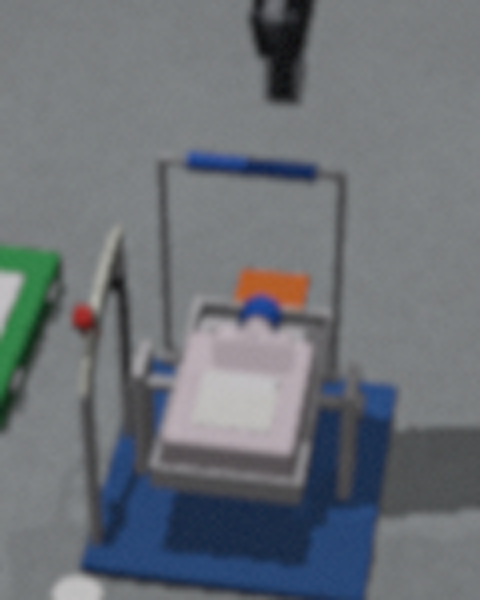

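Run:
```python
import cv2,numpy as np
from h import *
a=cv2.imread("pics/side0.png",0).astype(np.float32);b=cv2.imread("pics/side16.png",0).astype(np.float32)
t0=cv2.imread("pics/top0.png",0).astype(np.float32)
def ecc(A,B,r):
    l,t,R_,b_=r; w=np.eye(2,3,dtype=np.float32)
    cc,w=cv2.findTransformECC(A[t:b_,l:R_],B[t:b_,l:R_],w,cv2.MOTION_TRANSLATION,(3,200,1e-5),None,3)
    return cc.__round__(3),w[:,2].round(2)
for n,r in (("tab",(272,162,304,182)),("trayfront",(254,208,300,230)),("plate",(300,215,330,265)),("flask label",(262,190,300,220))): print(n,ecc(a,b,r))
s=cam("side")
for th in (0,.02):
  c,sn=np.cos(th),np.sin(th); rot=lambda x,z:(x*c+z*sn, 0, 85+z*c-x*sn)
  print(th,proj(s,W(rot(-118,-6))),proj(s,W(rot(84,-1))))
```

```text
tab (0.798, array([-0.37,  0.24], dtype=float32))
trayfront (0.983, array([-0.21,  0.73], dtype=float32))
plate (0.88, array([-0.02,  0.26], dtype=float32))
flask label (0.967, array([-0.34,  0.99], dtype=float32))
0 [[288.00782549 170.93248313]] [[276.4747926  219.85224864]]
0.02 [[288.02353253 170.2703118 ]] [[276.47942419 220.30391561]]
```

Run:
```python
from h import *
c=cam("wrist")
for ph in (80,85,90):
  f=np.radians(ph);print(ph,proj(c,[W((-20-165*np.cos(f),y,91+165*np.sin(f))) for y in (-40,40)]).round(0).tolist())
st();print(row([-117,0,330],0));print(row([-117,0,79],0))
```

```text
80 [[326.0, 134.0], [322.0, 254.0]]
85 [[304.0, 134.0], [301.0, 255.0]]
90 [[280.0, 134.0], [280.0, 255.0]]
t 23.43 stand tcp [-20.5  19.9 311.7] tilt -0.1 F [-0.9  0.2 -0.6] w 0.1 q [-0.24  0.33  0.1   1.81 -0.04  1.01 -1.8 ] toolz [-0.  0. -1.] x [-1.  0.  0.]
2.41 -0.50 -0.45  0.0 -0.1 -0.1
2.40 -0.51 5.82  0.0 -0.1 -0.1
```

The sleeve sits where a 90° bail should (u=291, as predicted) and the flask is in the tray. The cradle reads about +0.01 rad, so I'll press lightly once more.

```bash
python3 -m creep '0.8 -0.2 -0.2 0 0 0 1;1.6 -0.4 -0.2 0 0 0 1;2.3 -0.5 -0.2 0 0 0 1;2.41 -0.5 0 0 0 0 1;2.41 -0.5 0.8 0 0 0 1;2.41 -0.5 1.7 0 0 0 1;2.41 -0.5 2.6 0 0 0 1;2.41 -0.5 3.5 0 0 0 1;2.41 -0.5 4.4 0 0 0 1;2.41 -0.5 5 0 0 0 1'
python3 -c "
from h import *
st();print(row([-117,0,82],0));print(row([-117,0,79],0))"
```

```text
clock: 24.27
eef_pos: [507.5, -43.5, 109.0]
tool_rot: [3.137, -0.001, -1.676]
force: [0.4, -0.4, 0.3]
width: 0.2
t 24.27 stand tcp [-117.9    2.   109. ] tilt -0.1 F [-0.4 -0.4  0.3] w 0.2 q [-0.03  0.62  0.09  2.02 -0.1   0.51 -1.54] toolz [-0.  0. -1.] x [-1.  0.  0.]
-0.02 -0.05 0.67  0.2 -0.1 -0.2
-0.02 -0.05 0.75  0.2 -0.1 -0.2
```

```bash
python3 -m creep '0 0 0.2 0 0 0 1;0 0 0.4 0 0 0 1;0 0 0.5 0 0 0 1;0 0 0.5 0 0 0 1'
python3 -c "
from h import *
st();print(row([-117,0,82],0));print(row([-117,0,79],0))"
```

```text
clock: 24.6
eef_pos: [510.1, -42.2, 92.5]
tool_rot: [-3.141, -0.0, -1.674]
force: [0.3, -0.1, -0.4]
width: -0.2
t 24.6 stand tcp [-116.3   -0.5   92.5] tilt -0.0 F [-0.  -0.3 -0.4] w -0.2 q [-0.03  0.65  0.08  2.02 -0.11  0.47 -1.54] toolz [-0. -0. -1.] x [-1.  0.  0.]
0.02 0.01 0.26  -0.0 -0.0 -0.1
0.02 0.01 0.34  -0.0 -0.0 -0.1
```

```bash
python3 -m creep '0 0 0.12 0 0 0 1;0 0 0.22 0 0 0 1;0 0 0.28 0 0 0 1;0 0 0.31 0 0 0 1;0 0 0.33 0 0 0 1;0 0 0.33 0 0 0 1;0 0 0.33 0 0 0 1'
python3 -c "
from h import *
st()"
```

```text
clock: 25.18
eef_pos: [509.9, -41.5, 79.3]
tool_rot: [-3.141, 0.0, -1.673]
force: [-0.1, -0.5, 1.9]
width: 0.0
t 25.18 stand tcp [-115.6   -0.3   79.3] tilt 0.0 F [-0.5  0.   1.9] w 0.0 q [-0.02  0.67  0.08  2.03 -0.11  0.44 -1.54] toolz [ 0. -0. -1.] x [-1.  0. -0.]
```

Contact at z = 79.3 mm with 1.9 N, against 79 mm for level. I'll retreat well clear and check.

```bash
python3 -m creep '0 0 -0.3 0 0 0 1;0 0 -1 0 0 0 1;0 0 -2 0 0 0 1;0 0 -3 0 0 0 1;0 0 -4 0 0 0 1;0 0 -5 0 0 0 1;-0.5 0.3 -5.7 0 0 0 1;-1.5 0.5 -5.8 0 0 0 1;-2.2 0.5 -5.8 0 0 0 1;-2.45 0.5 -5.8 0 0 0 1'
python3 -m creep '0 0 0 0 0 0 1;0 0 0 0 0 0 1'
python3 - <<'E'
from h import *
st()
c=cam("wrist")
l,t=184,24;crop(c,(l,t,l+160,t+100),"cw17",5)
g=lambda P:((proj(c,P)-(l,t)+.5)*5).round(0).tolist()
for th in (-.02,0,.02): print(th,g([needle(th)-2.2*Rs[:,0]]))
E
python3 -m creep '0.8 0 -0.3 0 0 0 1;1.7 0 -0.3 0 0 0 1;2.6 0 -0.3 0 0 0 1;3.5 0 -0.3 0 0 0 1;4.4 0 -0.3 0 0 0 1;5.3 0 -0.3 0 0 0 1;6.2 0 -0.3 0 0 0 1;7 0 -0.3 0 0 0 1;8 0 -0.3 0 0 0 1;8.8 0 -0.3 0 0 0 1'
python3 - <<'E'
from h import *
st()
for n,r in (("side",(180,100,340,300)),("top",(210,130,410,280))):
  c=cam(n);cv2.imwrite(f"pics/{n}17.png",c["img"][:,:,::-1]);crop(c,r,"c"+n+"17",3 if n=="side" else 4)
E
```

```text
clock: 26.02
eef_pos: [499.8, 63.3, 312.1]
tool_rot: [-3.14, 0.004, -1.667]
force: [0.8, -0.3, 0.2]
width: -0.1
clock: 26.18
eef_pos: [499.6, 57.2, 310.7]
tool_rot: [3.141, -0.001, -1.672]
force: [-0.1, -0.1, 0.2]
width: 0.1
t 26.18 stand tcp [-18.4  20.  310.7] tilt -0.1 F [-0.1  0.1  0.2] w 0.1 q [-0.25  0.33  0.11  1.81 -0.04  1.   -1.8 ] toolz [-0.  0. -1.] x [-1. -0.  0.]
-0.02 [[388.0, 254.0]]
0 [[378.0, 254.0]]
0.02 [[367.0, 254.0]]
clock: 27.07
eef_pos: [461.3, -297.3, 322.8]
tool_rot: [3.14, -0.002, -1.678]
force: [0.9, -0.7, 0.7]
width: -0.3
t 27.07 stand tcp [-375.    22.2  322.8] tilt -0.1 F [-0.6 -0.9  0.7] w -0.3 q [ 0.36  0.4   0.24  1.68 -0.1   1.08 -1.06] toolz [-0.  0. -1.] x [-1.    0.01  0.  ]
```

View pics/cw17.png

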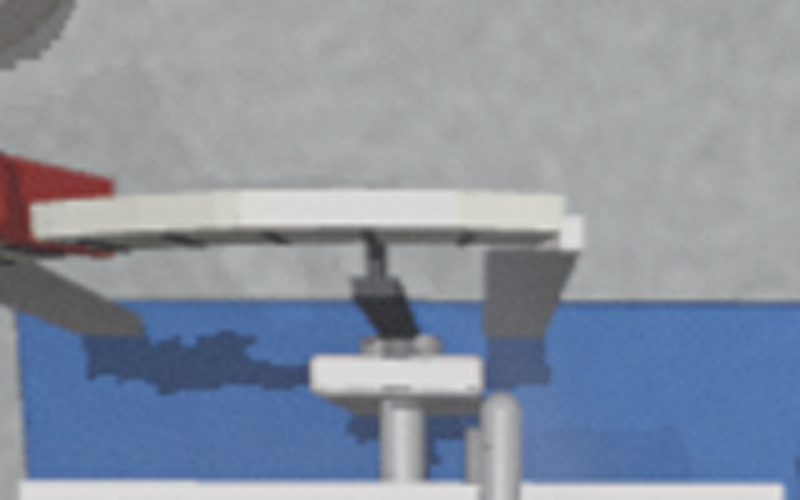

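View pics/cside17.png

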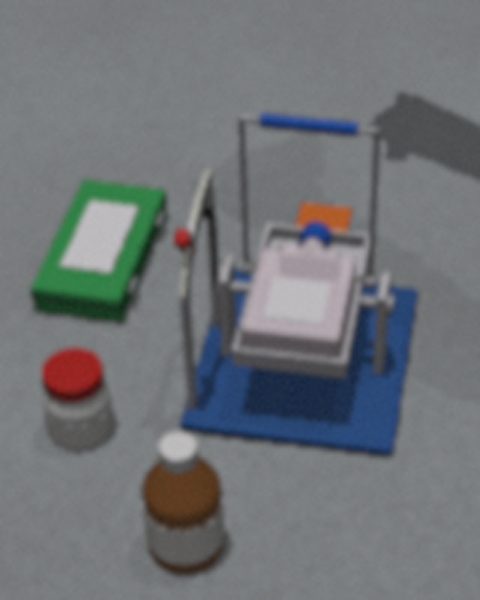

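View pics/ctop17.png

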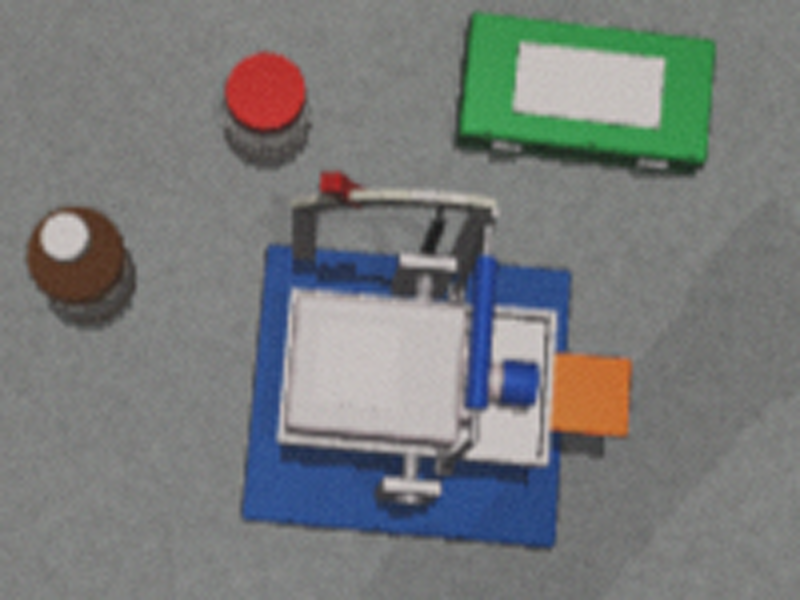

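The needle is at u=374 in the crop, against 378 for level, which is under 0.01 rad. The bail is upright, the flask is in the tray, and the mark and bystanders are where they were, so I'm handing in.

```bash
python3 -c "
from h import *
st();print(ctrl.finish_job())"
```

```text
t 27.17 stand tcp [-379.1   23.3  322.7] tilt -0.3 F [-0.5  1.2  0.2] w -0.2 q [ 0.36  0.4   0.24  1.68 -0.1   1.08 -1.06] toolz [-0.01  0.   -1.  ] x [-1.    0.01  0.01]
the job is handed in; nothing more can be done
None
```

The job is done and handed in at 27.2 s on the robot's clock; no verdict was reported.

**What I did:**
- **Bail:** I raised it upright with the fingers held loosely around its sleeve, and the cradle stayed level.
- **Tipping:** I pushed the sleeve in small steps to a tilt of about 0.525 rad. The fingers were lifted clear after each check.
- **Holding:** The needle stayed on the red mark for more than 3 s on the hinge's own friction.
- **Levelling:** I pressed the orange tab down in two goes until the cradle was level, then retreated.

**Last checks:**
- **Mark:** the needle was within about 0.005 rad of the mark while it held.
- **Level:** the needle now reads about +0.007 rad, and the tab's height at the last press was 79.3 mm against 79 mm for level.
- **Rest of the scene:** the bail is upright and the flask lies in the tray. The mark, bottle, jar and slide box look undisturbed.

**Disagreement:** comparing side pictures before that final press suggested up to 0.02 rad of tilt, and I did not repeat that comparison afterwards. It also showed the flask shifted slightly, within its play in the tray.

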